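Find the socket driver that fits and tighten the flask clamp

TASK

One of the two denture flask clamps stands in the steel bench ring with its three thumbscrews: find which of the three T-handled socket drivers from the peg rack fits the hex nut on top of it, seat that driver fully down over the nut and turn it clockwise (seen from above) until the nut comes up tight against its stop. Any driver that turns out not to fit goes back upright on a peg of the rack, fully down. Finish while still gripping the fitting driver, seated upright on the tightened nut: do not let go; and leave the glass dish, the pot and the two little bottles where they are.

Things in the scene. Friction and masses are not known exactly. Their poses are not given: they have to be found in the camera images.
- ring_centre (a point): Centre of the dark steel bench ring, at the height of its top (13 mm above the worktop): 114 mm across, with three radial thumbscrews reaching to 71 mm from the centre. It does not move. The clamp to be worked on stands in it, centred to a few mm.
- clamp_a_seat (a point): Centre of the washer (35 mm across) under the hex nut on top of flask clamp a, 60 mm above the worktop. The clamp is fixed: a steel yoke over a round two-part metal flask, on a round foot 92 mm across. One clamp stands in the bench ring, the other behind; their nuts differ in width. A seated driver's rim rests on this washer.
- clamp_b_seat (a point): Centre of the washer (35 mm across) under the hex nut on top of flask clamp b, 60 mm above the worktop. The clamp is fixed: a steel yoke over a round two-part metal flask, on a round foot 92 mm across. One clamp stands in the bench ring, the other behind; their nuts differ in width. A seated driver's rim rests on this washer.
- nut_a_top (a point): Centre of the top face of clamp a's hex nut, 11 mm above its washer; x is square to a flat and turns with the nut; the spindle end sticks up 5 mm more. Its width is not given; one driver fits, with 0.7 mm (9 degrees) of play each way. A too small driver stops on top of the nut; a too large one comes down to the washer but turns without taking the nut along.
- nut_b_top (a point): Centre of the top face of clamp b's hex nut, 11 mm above its washer; x is square to a flat and turns with the nut; the spindle end sticks up 5 mm more. Its width is not given; one driver fits, with 0.7 mm (9 degrees) of play each way. A too small driver stops on top of the nut; a too large one comes down to the washer but turns without taking the nut along.
- nut_a (a joint): Turn of clamp a's nut in rad, growing clockwise seen from above. At the start 1.1 to 1.5; it comes up tight against a hard stop at 2.0. It turns stiffly (about 0.1 N m) and stays where it is left.
- nut_b (a joint): The same for clamp b's nut.
- small_grip (a point): Handle centre of the smallest T-handled socket driver (loose, 0.12 kg, 80 mm tall). Bottom: round steel socket, 21 mm outside, 31 mm high, open below, six-sided bore 26 mm deep, two of its flats square to x. Then an 11 mm shank; on top a grey bar 60 mm long (x), 14 thick (y), 16 high. This point is 72 mm above the socket's open rim; z up. Places on the pegs are mixed.
- middle_grip (a point): Handle centre of the middle-sized T-handled socket driver (loose, 0.12 kg, 80 mm tall). Bottom: round steel socket, 25.5 mm outside, 31 mm high, open below, six-sided bore 26 mm deep, two of its flats square to x. Then an 11 mm shank; on top a grey bar 60 mm long (x), 14 thick (y), 16 high. This point is 72 mm above the socket's open rim; z up. Places on the pegs are mixed.
- large_grip (a point): Handle centre of the largest T-handled socket driver (loose, 0.12 kg, 80 mm tall). Bottom: round steel socket, 31 mm outside, 31 mm high, open below, six-sided bore 26 mm deep, two of its flats square to x. Then an 11 mm shank; on top a grey bar 60 mm long (x), 14 thick (y), 16 high. This point is 72 mm above the socket's open rim; z up. Places on the pegs are mixed.
- driver_small: The smallest driver; origin at the centre of the socket's open rim, axes as at its handle centre.
- driver_middle: The middle-sized driver; origin at the centre of the socket's open rim, axes as at its handle centre.
- driver_large: The largest driver; origin at the centre of the socket's open rim, axes as at its handle centre.
- peg_1 (a point): Foot of peg 1, on top of the rack board, 14 mm above the worktop. The rack is a fixed white board 46 x 216 x 14 mm with three upright steel pegs (11 mm thick, 19 mm high, rounded tip) 70 mm apart along its y. Each driver stands with its bore over a peg and its rim on the board, its handle roughly along the row.
- peg_2 (a point): Foot of peg 2, on top of the rack board, 14 mm above the worktop. The rack is a fixed white board 46 x 216 x 14 mm with three upright steel pegs (11 mm thick, 19 mm high, rounded tip) 70 mm apart along its y. Each driver stands with its bore over a peg and its rim on the board, its handle roughly along the row.
- peg_3 (a point): Foot of peg 3, on top of the rack board, 14 mm above the worktop. The rack is a fixed white board 46 x 216 x 14 mm with three upright steel pegs (11 mm thick, 19 mm high, rounded tip) 70 mm apart along its y. Each driver stands with its bore over a peg and its rim on the board, its handle roughly along the row.
- dish: Loose glass dappen dish, 33 mm wide, 24 mm high, a bystander; origin under its centre.
- pot: Loose cement pot, 48 mm wide, 40 mm high, a bystander; origin under its centre.
- bottle: Loose amber bottle, 42 mm wide, 85 mm high, a bystander; origin under its centre.
- dropper: Loose white dropper bottle with a screw cap, 29 mm wide, 62 mm high, a bystander; origin under its centre.
Not all that is in view belongs to the job. Leave any purple look-alike of the driver_large alone.

How it is judged:
At the end, for the whole second after the job is handed in: The fitting driver, still gripped (over 3 N), stands on the nut of the clamp in the ring: rim within 4 mm of the washer, 6 mm of its axis, tilt under 5 degrees; the nut within 0.1 rad of its stop; the other two drivers upright on pegs, rims within 3.5 mm of the board, 11 mm of the peg (((horizontal distance between clamp_a_seat and ring_centre below 0.02 m and z of middle_grip in the frame of clamp_a_seat between 0.068 and 0.0765 m and horizontal distance between middle_grip and clamp_a_seat below 0.006 m and angle between middle_grip's own z axis and vertical below 0.09 rad and value of joint nut_a above 1.9 rad and contact force between the fingers and driver_middle above 3 N and ((horizontal distance between small_grip and peg_1 below 0.011 m and z of small_grip in the frame of peg_1 between 0.068 and 0.0755 m and angle between small_grip's own z axis and vertical below 0.09 rad) or (horizontal distance between small_grip and peg_2 below 0.011 m and z of small_grip in the frame of peg_2 between 0.068 and 0.0755 m and angle between small_grip's own z axis and vertical below 0.09 rad) or (horizontal distance between small_grip and peg_3 below 0.011 m and z of small_grip in the frame of peg_3 between 0.068 and 0.0755 m and angle between small_grip's own z axis and vertical below 0.09 rad)) and ((horizontal distance between large_grip and peg_1 below 0.011 m and z of large_grip in the frame of peg_1 between 0.068 and 0.0755 m and angle between large_grip's own z axis and vertical below 0.09 rad) or (horizontal distance between large_grip and peg_2 below 0.011 m and z of large_grip in the frame of peg_2 between 0.068 and 0.0755 m and angle between large_grip's own z axis and vertical below 0.09 rad) or (horizontal distance between large_grip and peg_3 below 0.011 m and z of large_grip in the frame of peg_3 between 0.068 and 0.0755 m and angle between large_grip's own z axis and vertical below 0.09 rad))) or (horizontal distance between clamp_b_seat and ring_centre below 0.02 m and z of large_grip in the frame of clamp_b_seat between 0.068 and 0.0765 m and horizontal distance between large_grip and clamp_b_seat below 0.006 m and angle between large_grip's own z axis and vertical below 0.09 rad and value of joint nut_b above 1.9 rad and contact force between the fingers and driver_large above 3 N and ((horizontal distance between small_grip and peg_1 below 0.011 m and z of small_grip in the frame of peg_1 between 0.068 and 0.0755 m and angle between small_grip's own z axis and vertical below 0.09 rad) or (horizontal distance between small_grip and peg_2 below 0.011 m and z of small_grip in the frame of peg_2 between 0.068 and 0.0755 m and angle between small_grip's own z axis and vertical below 0.09 rad) or (horizontal distance between small_grip and peg_3 below 0.011 m and z of small_grip in the frame of peg_3 between 0.068 and 0.0755 m and angle between small_grip's own z axis and vertical below 0.09 rad)) and ((horizontal distance between middle_grip and peg_1 below 0.011 m and z of middle_grip in the frame of peg_1 between 0.068 and 0.0755 m and angle between middle_grip's own z axis and vertical below 0.09 rad) or (horizontal distance between middle_grip and peg_2 below 0.011 m and z of middle_grip in the frame of peg_2 between 0.068 and 0.0755 m and angle between middle_grip's own z axis and vertical below 0.09 rad) or (horizontal distance between middle_grip and peg_3 below 0.011 m and z of middle_grip in the frame of peg_3 between 0.068 and 0.0755 m and angle between middle_grip's own z axis and vertical below 0.09 rad))))); the arm keeps its last pose, push and grip.
It fails at once if the dish is shifted by more than 4 cm (distance of dish from where it was at the start of the episode above 0.04 m).
It fails at once if the pot is shifted by more than 4 cm (distance of pot from where it was at the start of the episode above 0.04 m).
It fails at once if the bottle is shifted by more than 4 cm (distance of bottle from where it was at the start of the episode above 0.04 m).
It fails at once if the dropper bottle is shifted by more than 4 cm (distance of dropper from where it was at the start of the episode above 0.04 m).
It also fails if it takes over 72 s, if anything falls off the work surface, if the arm or the gripper's body presses on something with over 40 N, if the wrist force passes 120 N, or if a joint passes its speed limit or range.

ROBOT

A 7-joint arm with a two-finger parallel gripper is mounted at the origin on a cart in front of the work surface, level with it; the furniture and walls round the work are solid. World frame = base frame: x ahead of the robot, y to its left, z up, the work surface at z = 0. Lengths are in m, angles in rad, forces in N, time in s.
With the tool pointing down it reaches from about 0.4 to 0.9 m from the base axis. Payload 5.5 kg.
Tool frame: the origin (TCP) lies on the centre line of the jaws, within the pads' length; the fingertips stand 25 mm ahead of it and the grasp point (between the pads) lies 6 mm ahead of it; z points along the fingers, y is the direction in which the jaws open and shut (so a half turn about z gives the same grasp; the last joint's range is limited). The gripper opens to 85 mm and grips with 20 to 120 N. Pads are 22 mm wide; open, the fingers measure 114 mm over their backs; the gripper's body (76 mm by 85 mm) begins 54 mm behind the grasp point. The pads swing forward as they close: fully open they stand 13 mm farther back than shut.
Start: joints at [1.454, 0.501, -0.427, 1.55, 0.221, 1.138, -0.21], TCP at [0.241, -0.604, 0.256] pointing down, gripper open.
Joint ranges: [-2.88, 2.88], [-0.31, 2.03], [-1.54, 1.56], [0.2, 2.42], [-1.41, 4.55], [0.19, 2.02], [-2.57, 2.57]. Speed limits (rad/s): [2.57, 2.57, 3.14, 3.14, 3.14, 3.14, 3.14].

INTERFACE

Orientations are given as a unit quaternion [w, x, y, z].
In Python, from plant import robot gives the robot as it stands.
- The arm moves only by the tool carry_out, never from a script. Its argument "steps" is a list of rows, each an object with "grip": the opening, from -1 (shut) to 1 (fully open); "linear": the shift along the tool's x, y, z in cm, a list of three; "roll": the turn about the tool's z in rad. A call has 1 to 20 rows; each row shifts and turns the pose as measured when the row begins, along the tool's axes as they then stand; what a row does not reach is not made up. A row lasts 1/8 s, in which the tool goes at most 62.5 mm and 10.7 degrees, less where a joint would pass 70% of its speed; a pose out of reach is approached as far as the arm can. A call with a gripper value outside its range is refused whole. The fingers move at their own pace and stop on an object; the grip force is fixed at half the most. Time passes only in rows, so rows that do not move let the fingers close. It gives the time, the measured TCP pose, the force and the opening at its end, in the units of the state.
- robot.read_state(): the state, without advancing time (a new reading comes with each control period).
- robot.grab_frame(name): name is "scene" or "top" or "wrist"; returns the picture (480x640x3 uint8, blue, green, red); there is no depth.
- robot.camera_params(name): a dict with "K" (3x3 intrinsics, pixels), "R" (3x3) and "t" (3): a world point X has camera coordinates R X + t. Camera axes: x right, y down, z forward; pixel columns grow to the right and rows downward; lengths in m; the calibration is good to about 2 mm. A picture is of the moment at which its call begins: read the wrist's pose just before it. camera_params takes no time and is no camera call; for the wrist camera it gives the pose at the moment of the call.
- robot.sign_off(): hands the job in, once; it reports no verdict.
The state is a dict: "time_s": time; "joint_pos": joint angles; "qd": joint speeds; "tau": joint torques, N m; "position": TCP position; "eef_rot": TCP orientation; "force": force on the tool from outside, world axes, zero at the start; "ft_torque": the same for the moment, N m; "finger_gap": finger opening in m.
Only numpy, scipy, OpenCV 4.12 (cv2) and the standard library are available. Lean on these libraries where they do the work, as an engineer would, in place of code of your own. Each camera call takes 0.05 s, during which the arm holds its last target.

## Working session

There is one attempt and no reset: what is moved stays moved. The work goes in short steps, Python scripts to look and compute and a tool call to move; the robot and the scene stay as the last step left them, time stands still between calls to the robot, and variables do not carry over. Pictures are saved under pics/ and viewed, and the job is handed in when it is done.

Besides the shell and the picture viewer there is one more tool, called after "Request:" in YAML: its name, and indented under it one key for each argument. carry_out: Moves the arm, as the interface text tells. Its arguments: {"type":"object","properties":{"steps":{"type":"array","items":{"type":"object","properties":{"grip":{"type":"number"},"linear":{"type":"array","items":{"type":"number"}},"roll":{"type":"number"}}}}},"required":["steps"]}

```bash
mkdir -p pics; ls; cat > h.py <<'E'
import numpy as np, cv2, json
from plant import robot
def P(n): 
    c=robot.camera_params(n); return np.array(c["K"]),np.array(c["R"]),np.array(c["t"])
def ray(cam,u,v):
    K,R,t=cam; d=R.T@np.linalg.inv(K)@np.array([u,v,1.]); return -R.T@t,d/np.linalg.norm(d)
def onz(cam,u,v,z):
    o,d=ray(cam,u,v); return o+d*(z-o[2])/d[2]
def proj(cam,X):
    K,R,t=cam; p=K@(R@np.array(X)+t); return p[:2]/p[2]
E
python3 - <<'E'
from h import *
for n in("scene","top","wrist"):
    cv2.imwrite(f"pics/{n}0.png",robot.grab_frame(n)); c=P(n); print(n,c[0].tolist(),(-c[1].T@c[2]).round(3),c[1].round(3).tolist())
print(robot.read_state())
E
```

```text
pics
scene [[434.6794241213868, 0.0, 316.8458931195108], [0.0, 434.6794241213868, 239.83179417258003], [0.0, 0.0, 1.0]] [-0.016  0.682  0.755] [[-0.738, -0.674, -0.015], [-0.442, 0.501, -0.744], [0.51, -0.543, -0.667]]
top [[486.7298830423132, 0.0, 317.62446989503746], [0.0, 486.7298830423132, 237.45844778798585], [0.0, 0.0, 1.0]] [0.33  0.147 1.029] [[0.028, -0.999, 0.022], [-0.981, -0.031, -0.191], [0.192, -0.016, -0.981]]
wrist [[342.23698158296287, 0.0, 317.5150411667798], [0.0, 342.23698158296287, 236.4250865241206], [0.0, 0.0, 1.0]] [ 0.304 -0.577  0.371] [[0.371, -0.929, -0.001], [-0.895, -0.358, 0.268], [-0.249, -0.098, -0.963]]
{'time_s': 0.15, 'joint_pos': array([ 1.45419266,  0.50170547, -0.42681522,  1.55120924,  0.22081082,
        1.13826668, -0.21028992]), 'qd': array([-0.00072926, -0.00372171, -0.00056198, -0.00356065,  0.00067204,
        0.00068458, -0.0004756 ]), 'tau': array([-5.97751146e-03, -5.70040548e+01, -5.82503602e+00, -2.81284368e+01,
        1.05781207e-02,  7.82499817e-03,  9.75891453e-06]), 'position': array([ 0.24075927, -0.60323723,  0.25545086]), 'eef_rot': array([-7.61150362e-04,  9.82018458e-01,  1.88783356e-01, -1.13260217e-04]), 'force': array([ 0.27154879, -0.39934325,  0.08875065]), 'ft_torque': array([ 0.00873862,  0.0196007 , -0.0333197 ]), 'finger_gap': 0.08543224910074315}
```

View pics/scene0.png

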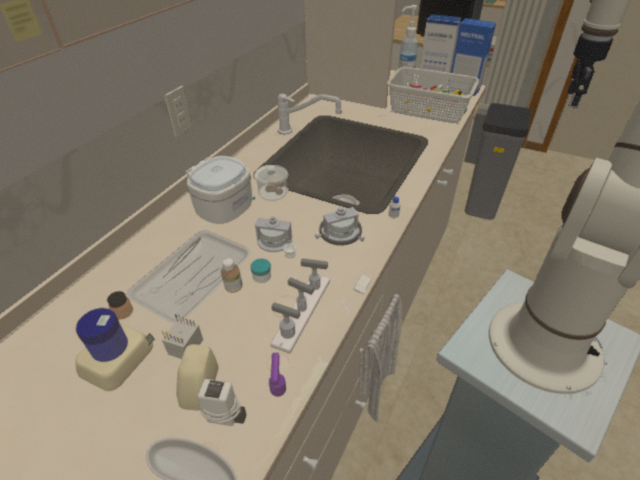

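View pics/top0.png

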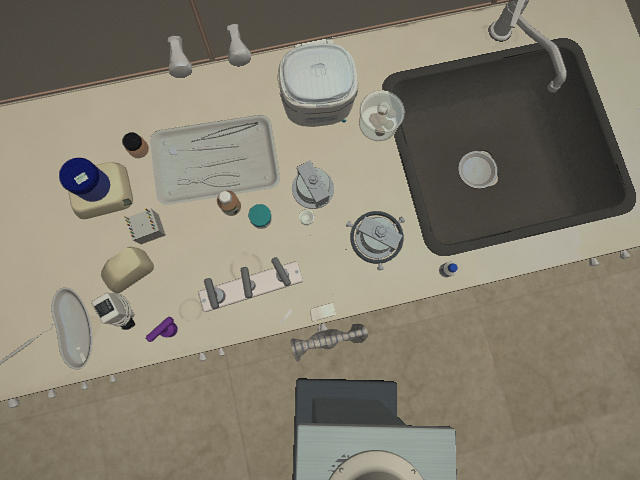

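View pics/wrist0.png

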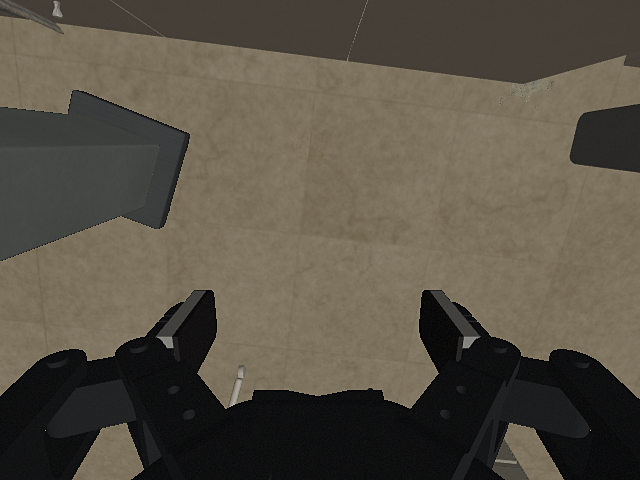

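The top view shows the rack with three grey T-handles at (212,292), (247,282) and (281,271), the ring and its clamp at (378,236), and the second clamp at (313,185). The purple look-alike is at (162,328). I'll enlarge these.

```bash
python3 - <<'E'
from h import *
t=cv2.imread("pics/top0.png"); s=cv2.imread("pics/scene0.png")
a=cv2.resize(t[245:320,190:310],None,fx=5,fy=5,interpolation=cv2.INTER_CUBIC)
b=cv2.resize(t[150:275,280:410],None,fx=4.5,fy=4.5,interpolation=cv2.INTER_CUBIC)
c=cv2.resize(s[190:350,240:370],None,fx=4,fy=4,interpolation=cv2.INTER_CUBIC)
cv2.imwrite("pics/ta.png",a);cv2.imwrite("pics/tb.png",b[:600]);cv2.imwrite("pics/sc.png",c[:600])
cam=P("top")
for n,u,v,z in[("h1",212,292,.086),("h2",247,282,.086),("h3",281,271,.086),("ring",378,236,.06),("other",313,183,.06),("drop",451,270,.05),("dish",307,217,.02),("pot",260,216,.04),("bot",229,203,.08),("purple",162,328,.01)]:
    print(n,onz(cam,u,v,z).round(3))
E
```

```text
h1 [0.401 0.331 0.086]
h2 [0.423 0.265 0.086]
h3 [0.446 0.201 0.086]
ring [0.527 0.008 0.06 ]
other [0.634 0.144 0.06 ]
drop [ 0.463 -0.143  0.05 ]
dish [0.571 0.154 0.02 ]
pot [0.565 0.252 0.04 ]
bot [0.581 0.311 0.08 ]
purple [0.331 0.443 0.01 ]
```

View pics/ta.png

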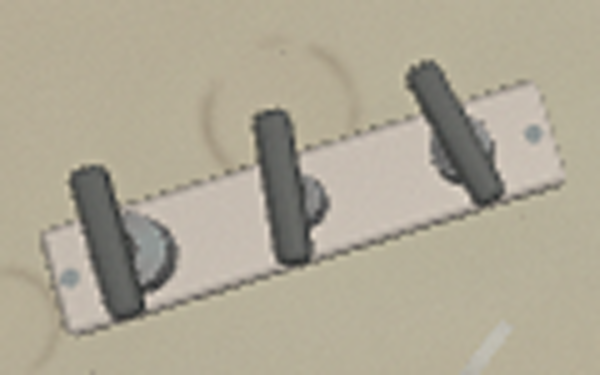

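View pics/tb.png

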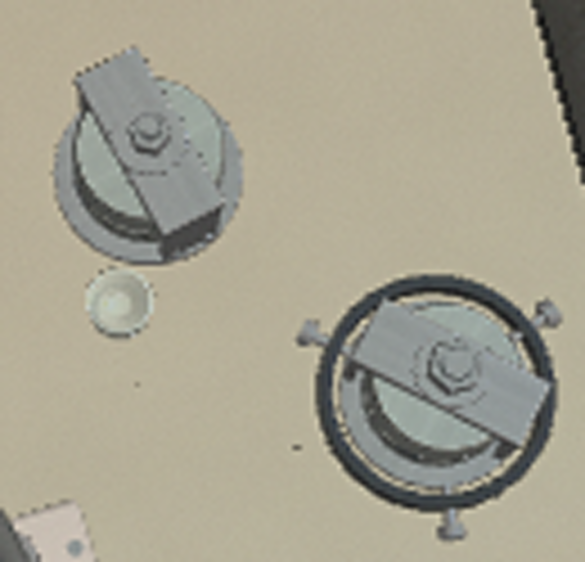

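View pics/sc.png

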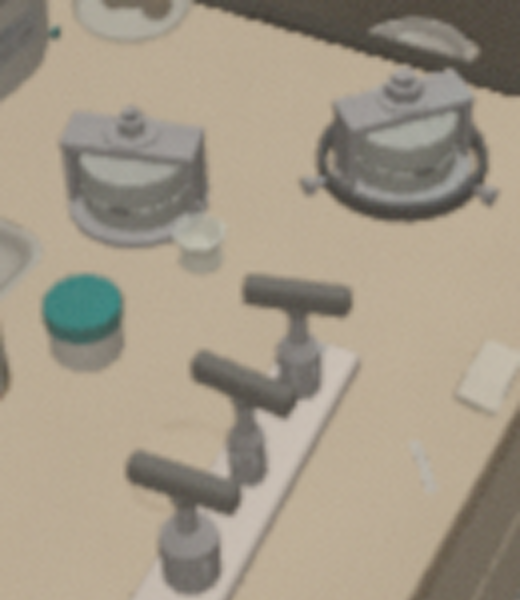

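Candidates for the fitting driver in the rack, by socket width: left (212,292) is the widest, so large; centre (247,282) is the smallest; right (281,271) is the middle one. Purple (162,328) is the decoy. I'll head for the ring clamp and measure its nut in the wrist view.

Request:
carry_out:
  steps:
    - {"linear": [3.3, -3.3, 0], "grip": 1}
    - {"linear": [3.3, -3.3, 0], "grip": 1}
    - {"linear": [3.3, -3.3, 0], "grip": 1}
    - {"linear": [3.3, -3.3, 0], "grip": 1}
    - {"linear": [3.3, -3.3, 0], "grip": 1}
    - {"linear": [3.3, -3.3, 0], "grip": 1}

```text
validation failed for argument at $.st...
```

Request:
carry_out:
  steps:
    - {"grip": 1.0, "linear": [3.3, -3.3, 0.0], "roll": 0.0}
    - {"grip": 1.0, "linear": [3.3, -3.3, 0.0], "roll": 0.0}
    - {"grip": 1.0, "linear": [3.3, -3.3, 0.0], "roll": 0.0}
    - {"grip": 1.0, "linear": [3.3, -3.3, 0.0], "roll": 0.0}
    - {"grip": 1.0, "linear": [3.3, -3.3, 0.0], "roll": 0.0}

```text
time_s: 0.78
position: [0.3323, -0.3861, 0.2533]
eef_rot: [-0.002, 0.983, 0.185, -0.001]
force: [0.3, -0.3, -0.6]
finger_gap: 0.0855
```

Request:
carry_out:
  steps:
    - {"grip": 1.0, "linear": [3.3, -3.3, 0.0], "roll": 0.0}
    - {"grip": 1.0, "linear": [3.3, -3.3, 0.0], "roll": 0.0}
    - {"grip": 1.0, "linear": [3.3, -3.3, 0.0], "roll": 0.0}
    - {"grip": 1.0, "linear": [3.3, -3.3, 0.5], "roll": 0.0}
    - {"grip": 1.0, "linear": [3.3, -3.3, 1.5], "roll": 0.0}
    - {"grip": 1.0, "linear": [3.3, -3.3, 2.0], "roll": 0.0}
    - {"grip": 1.0, "linear": [3.3, -3.3, 3.0], "roll": 0.0}

```text
time_s: 1.65
position: [0.4683, -0.0779, 0.1844]
eef_rot: [0.001, 0.983, 0.184, 0.002]
force: [0.8, -0.6, 0.5]
finger_gap: 0.0854
```

```bash
python3 - <<'E'
from h import *
print(robot.read_state()["joint_pos"].round(2))
E
```

```text
[ 0.72  0.33 -0.72  2.04  0.28  0.86 -1.35]
```

Request:
carry_out:
  steps:
    - {"grip": 1.0, "linear": [0.0, 0.0, 0.0], "roll": -0.18}
    - {"grip": 1.0, "linear": [0.0, 0.0, 0.0], "roll": -0.18}
    - {"grip": 1.0, "linear": [0.0, 0.0, 0.0], "roll": -0.18}
    - {"grip": 1.0, "linear": [0.0, 0.0, 0.0], "roll": -0.18}
    - {"grip": 1.0, "linear": [0.0, 0.0, 0.0], "roll": -0.18}
    - {"grip": 1.0, "linear": [0.0, 0.0, 0.0], "roll": -0.18}
    - {"grip": 1.0, "linear": [0.0, 0.0, 0.0], "roll": -0.18}
    - {"grip": 1.0, "linear": [0.0, 0.0, 0.0], "roll": -0.18}
    - {"grip": 1.0, "linear": [0.0, 0.0, 0.0], "roll": -0.18}
    - {"grip": 1.0, "linear": [0.0, 0.0, 0.0], "roll": -0.18}
    - {"grip": 1.0, "linear": [0.0, 0.0, 0.0], "roll": -0.18}
    - {"grip": 1.0, "linear": [0.0, 0.0, 0.0], "roll": -0.18}
    - {"grip": 1.0, "linear": [0.0, 0.0, 0.0], "roll": -0.18}
    - {"grip": 1.0, "linear": [0.0, 0.0, 0.0], "roll": -0.18}
    - {"grip": 1.0, "linear": [0.0, 0.0, 0.0], "roll": -0.18}
    - {"grip": 1.0, "linear": [0.0, 0.0, 0.0], "roll": -0.18}
    - {"grip": 1.0, "linear": [0.0, 0.0, 0.0], "roll": -0.15}

```text
time_s: 3.78
position: [0.4652, -0.072, 0.18]
eef_rot: [-0.002, -0.18, 0.984, 0.001]
force: [0.3, 0.1, 0.1]
finger_gap: 0.0858
```

```bash
cat >> h.py <<'E'
def tool():
    s=robot.read_state(); w,x,y,z=s["eef_rot"]
    from scipy.spatial.transform import Rotation as Ro
    return s,np.array(s["position"]),Ro.from_quat([x,y,z,w]).as_matrix()
def go(X):
    s,p,R=tool(); d=R.T@(np.array(X)-p)*100; return d.round(2)
def az():
    s,p,R=tool(); return np.degrees(np.arctan2(R[1,0],R[0,0])), np.degrees(np.arccos(-R[2,2]))
E
python3 - <<'E'
from h import *
s,p,R=tool()
print(s["joint_pos"].round(2),p,az(),R.round(3).tolist())
print(go([0.50,0.0,.15]), go([.55,0.015,.15]))
E
```

```text
[ 1.15  0.71 -1.4   2.04  0.8   1.12  1.32] [ 0.46521446 -0.07200994  0.179974  ] (np.float64(-159.22323846910447), np.float64(0.24280591913463317)) [[-0.935, -0.355, -0.004], [-0.355, 0.935, 0.001], [0.004, 0.002, -1.0]]
[-5.82  5.49  2.99] [-11.02   5.12   2.97]
```

Request:
carry_out:
  steps:
    - {"grip": 1.0, "linear": [-2.8, 1.3, 0.7], "roll": 0.0}
    - {"grip": 1.0, "linear": [-2.8, 1.3, 0.7], "roll": 0.0}
    - {"grip": 1.0, "linear": [-2.8, 1.3, 0.7], "roll": 0.0}
    - {"grip": 1.0, "linear": [-2.8, 1.3, 0.7], "roll": 0.0}
    - {"grip": 1.0, "linear": [0.0, 0.0, 0.0], "roll": 0.0}

```text
time_s: 4.4
position: [0.5531, 0.0162, 0.1485]
eef_rot: [-0.004, -0.178, 0.984, 0.001]
force: [-0.1, -0.5, -0.2]
finger_gap: 0.0853
```

```bash
python3 - <<'E'
from h import *
s,p,R=tool()
c=P("wrist"); np.savez("w1.npz",K=c[0],R=c[1],t=c[2])
im=robot.grab_frame("wrist"); cv2.imwrite("pics/w1.png",im)
print(s["joint_pos"].round(2),p,az(), proj(c,[.527,.008,.07]))
cv2.imwrite("pics/top1.png",robot.grab_frame("top"))
E
```

```text
[ 0.79  0.82 -1.24  1.86  0.86  1.13  1.16] [0.55308256 0.01616616 0.1485092 ] (np.float64(-159.49952732641236), np.float64(0.4969859285206237)) [318.71498528 213.4945585 ]
```

View pics/w1.png

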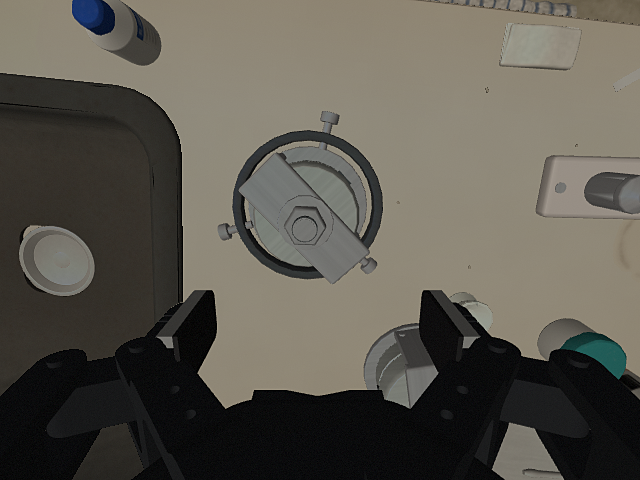

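The wrist view shows the ring with its nut at about (305,226). I'll enlarge it to measure the hexagon.

```bash
python3 - <<'E'
from h import *
d=np.load("w1.npz"); c=(d["K"],d["R"],d["t"])
im=cv2.imread("pics/w1.png")
x0,y0,f=270,190,8
cr=cv2.resize(im[y0:y0+75,x0:x0+80],None,fx=f,fy=f,interpolation=cv2.INTER_CUBIC)
cr=cv2.convertScaleAbs(cr,alpha=1.8,beta=-80)
for n,z in (("washer",.0605),("nut",.071),("sp",.076)):
    pass
cv2.imwrite("pics/w1c.png",cr)
print(onz(c,305,228,.06),onz(c,305,226,.071))
E
```

```text
[0.54033076 0.00406186 0.06      ] [0.53654146 0.00305681 0.071     ]
```

View pics/w1c.png

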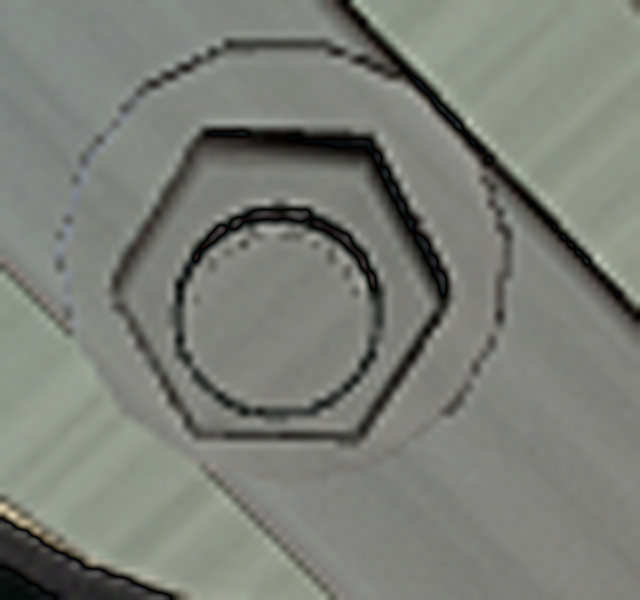

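```bash
python3 - <<'E'
from h import *
d=np.load("w1.npz"); c=(d["K"],d["R"],d["t"])
px=lambda a:(270+(a[0]+.5)/8-.5,190+(a[1]+.5)/8-.5)
V=[(203,142),(368,150),(445,298),(360,437),(197,437),(115,285)]
X=np.array([onz(c,*px(v),.071)[:2] for v in V])
print("top verts",X.round(4).tolist(),"c",X.mean(0).round(4))
for i in range(3): print("diag mm",np.linalg.norm(X[i]-X[i+3])*1e3, "angle",np.degrees(np.arctan2(*(X[i]-X[i+3])[::-1]))%60)
for i in range(3):
    a,b=X[i],X[(i+1)%6]; n=np.array([-(b-a)[1],(b-a)[0]])/np.linalg.norm(b-a); m=(X[i+3]+X[(i+4)%6])/2
    print("AF",abs((m-a)@n)*1e3)
for v in[(62,260),(510,260),(286,42),(286,480)]: print("washer",onz(c,*px(v),.062))
for v in[(178,315),(380,315),(280,212),(280,416)]: print("sp",onz(c,*px(v),.076))
E
```

```text
top verts [[0.5282, -0.0061], [0.5246, 0.0052], [0.5329, 0.0142], [0.5449, 0.0121], [0.5491, 0.0009], [0.5404, -0.0086]] c [0.5367 0.0029]
diag mm 24.73491954167391 angle 47.481826700514574
diag mm 24.904018821313816 angle 50.04008224823923
diag mm 24.00532219851039 angle 48.193658469627835
AF 21.763040144259183
AF 20.965842093176157
AF 21.006086622430438
washer [ 0.54224739 -0.0130474   0.062     ]
washer [0.53033767 0.01877999 0.062     ]
washer [ 0.5207059  -0.00281854  0.062     ]
washer [0.55271718 0.00884661 0.062     ]
sp [ 0.53959564 -0.00363091  0.076     ]
sp [0.53457033 0.00980149 0.076     ]
sp [0.53004866 0.00060111 0.076     ]
sp [0.54407194 0.00570216 0.076     ]
```

Nut top measured: about 21 mm across flats, centre (0.537, 0.003), flat normals at 18.5° mod 60. The washer comes out at 34 mm against the given 35. A 25.5 mm socket can't hold a 21 mm hex (24.3 mm over its corners plus play), so it must be the large driver. Next is the rack, to confirm which one that is.

Request:
carry_out:
  steps:
    - {"grip": 1.0, "linear": [0.0, 1.0, -3.0], "roll": 0.0}
    - {"grip": 1.0, "linear": [0.4, 4.5, -1.5], "roll": 0.0}
    - {"grip": 1.0, "linear": [0.4, 4.5, 0.0], "roll": 0.0}
    - {"grip": 1.0, "linear": [0.4, 4.5, 0.0], "roll": 0.0}
    - {"grip": 1.0, "linear": [0.4, 4.5, 0.0], "roll": 0.03}
    - {"grip": 1.0, "linear": [0.4, 4.5, 0.0], "roll": 0.03}
    - {"grip": 1.0, "linear": [0.4, 4.5, 0.0], "roll": 0.04}

```text
time_s: 5.38
position: [0.4359, 0.2627, 0.1939]
eef_rot: [-0.006, -0.115, 0.993, -0.004]
force: [0.2, -0.1, 0.8]
finger_gap: 0.0855
```

```bash
python3 - <<'E'
from h import *
s,p,R=tool()
c=P("wrist"); np.savez("w2.npz",K=c[0],R=c[1],t=c[2])
im=robot.grab_frame("wrist"); cv2.imwrite("pics/w2.png",im)
print(s["joint_pos"].round(2),p,az(), proj(c,[.401,.331,.094]),go([.401,.331,.19]))
E
```

```text
[ 0.36  0.66 -1.27  1.93  0.71  1.12  0.59] [0.43587288 0.26271583 0.19390534] (np.float64(-166.3958564016508), np.float64(0.617642031519551)) [432.85001716 221.64732386] [1.58 6.7  0.54]
```

View pics/w2.png

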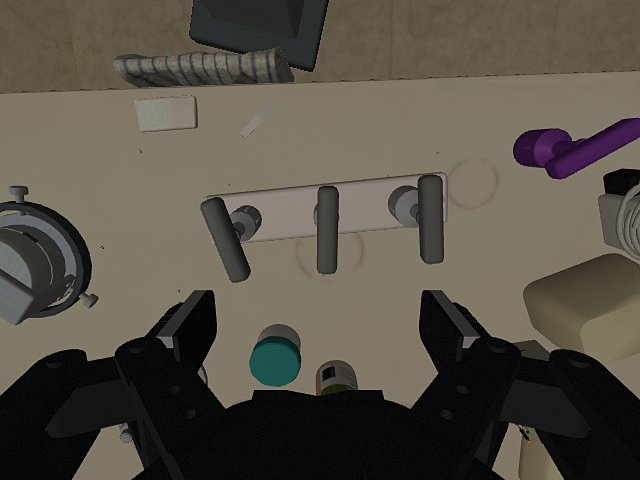

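The three handles are at (225,239), (327,230) and (430,219), with the widest socket under the right one. I'll measure the handles and sockets by mask.

```bash
cat > hm.py <<'E'
from h import *
def handles(im,c,z=.090,box=(150,160,480,300),thr=95):
    g=cv2.cvtColor(im,cv2.COLOR_BGR2GRAY); m=np.zeros_like(g); x0,y0,x1,y1=box
    m[y0:y1,x0:x1]=(g[y0:y1,x0:x1]<thr)*255
    m=cv2.morphologyEx(m,cv2.MORPH_OPEN,np.ones((5,5)))
    out=[]
    for k in cv2.findContours(m,cv2.RETR_EXTERNAL,cv2.CHAIN_APPROX_NONE)[0]:
        if cv2.contourArea(k)<500: continue
        (u,v),wh,a=cv2.minAreaRect(k); B=cv2.boxPoints(((u,v),wh,a))
        W=np.array([onz(c,*b,z)[:2] for b in B]); e=[W[1]-W[0],W[2]-W[1]]; e.sort(key=np.linalg.norm)
        L=e[1]; out.append((round(u,1),round(v,1),W.mean(0).round(4),round(np.linalg.norm(L)*1e3,1),round(np.linalg.norm(e[0])*1e3,1),round(np.degrees(np.arctan2(L[1],L[0]))%180,1)))
    return out,m
E
python3 - <<'E'
from hm import *
d=np.load("w2.npz"); c=(d["K"],d["R"],d["t"]); im=cv2.imread("pics/w2.png")
o,m=handles(im,c)
for r in o: print(*r)
cv2.imwrite("pics/w2c.png",cv2.resize(im[165:290,190:460],None,fx=2.9,fy=2.9,interpolation=cv2.INTER_CUBIC))
E
```

```text
239.4 233.7 [0.4399 0.2103] 59.3 35.8 33.3
326.5 228.5 [0.4232 0.2658] 60.7 14.7 14.1
426.5 218.1 [0.4012 0.3281] 60.9 20.7 20.0
```

View pics/w2c.png

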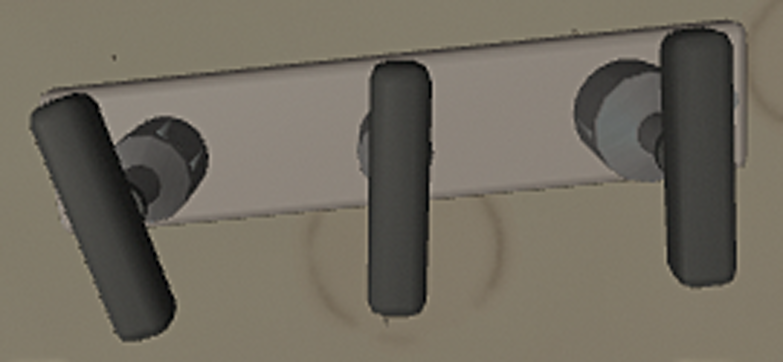

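The enlarged crop confirms that the right-hand handle, px (431,219), carries the widest socket, so it is the large driver. It is grey, not purple. I'll refine its pose from the handle's end points.

```bash
python3 - <<'E'
from hm import *
d=np.load("w2.npz"); c=(d["K"],d["R"],d["t"])
for z in(.086,.094):
    a=onz(c,430.3,175.6,z); b=onz(c,432.8,263.6,z); print((a+b)/2,np.linalg.norm(a-b),np.degrees(np.arctan2(*(b-a)[1::-1])))
X=(a+b)/2; print(go([X[0],X[1],.15]),az())
# top view cross-check
ct=P("top")
o,m=handles(cv2.imread("pics/top0.png"),ct,.09,(190,245,310,320),100)
for r in o: print(*r)
E
```

```text
[0.40192109 0.3330921  0.086     ] 0.06053751187440617 19.708294148010452
[0.40083129 0.33009499 0.094     ] 0.05838008934991826 19.708294148010467
[1.58 6.62 4.54] (np.float64(-166.3958564016508), np.float64(0.617642031519551))
```

Request:
carry_out:
  steps:
    - {"grip": 0.2, "linear": [0.5, 2.2, 0.0], "roll": -0.03}
    - {"grip": 0.2, "linear": [0.5, 2.2, 0.5], "roll": -0.03}
    - {"grip": 0.2, "linear": [0.5, 2.2, 1.0], "roll": -0.04}
    - {"grip": 0.2, "linear": [0.0, 0.0, 1.0], "roll": 0.0}
    - {"grip": 0.2, "linear": [0.0, 0.0, 0.0], "roll": 0.0}

```text
time_s: 6.05
position: [0.4001, 0.3249, 0.1696]
eef_rot: [-0.005, -0.168, 0.986, -0.004]
force: [-0.4, 0.2, -0.5]
finger_gap: 0.0514
```

```bash
python3 - <<'E'
from h import *
s,p,R=tool()
c=P("wrist"); np.savez("w3.npz",K=c[0],R=c[1],t=c[2])
im=robot.grab_frame("wrist"); cv2.imwrite("pics/w3.png",im)
print(s["joint_pos"].round(2),p,az(),go([.4014,.3316,.15]),s["finger_gap"])
E
```

```text
[ 0.19  0.7  -1.24  1.94  0.76  1.09  0.53] [0.40010106 0.32493405 0.16964709] (np.float64(-160.70302498851083), np.float64(0.64978318976228)) [-0.34  0.57  2.  ] 0.0513991553814003
```

View pics/w3.png

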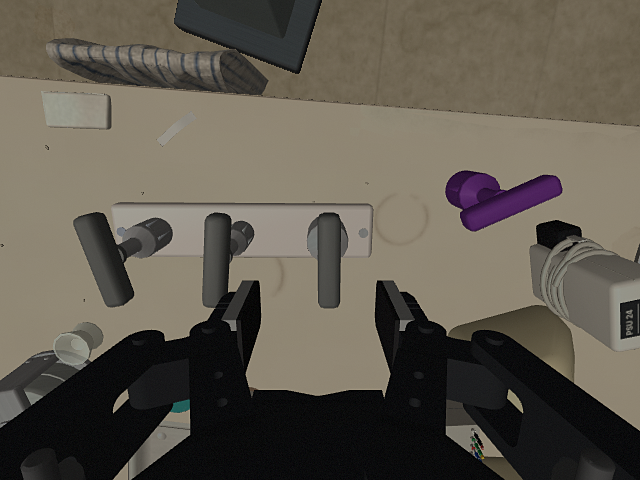

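The large handle at (329,260) runs upright in the image, so it is parallel to the tool's x. It sits a little to the right of jaw centre.

```bash
python3 - <<'E'
from h import *
d=np.load("w3.npz"); c=(d["K"],d["R"],d["t"])
im=cv2.imread("pics/w3.png")
g=cv2.cvtColor(im,cv2.COLOR_BGR2GRAY)
row=g[250:300,300:360]; print(row[::12].tolist())
a=onz(c,329,213,.09); b=onz(c,329,307,.09); print((a+b)/2,np.linalg.norm(a-b),np.degrees(np.arctan2(*(b-a)[1::-1])))
X=(a+b)/2; print(go([X[0],X[1],.092]))
E
```

```text
[[147, 146, 146, 146, 147, 147, 148, 152, 72, 113, 113, 115, 115, 116, 117, 118, 120, 105, 52, 71, 74, 76, 78, 80, 79, 80, 78, 79, 76, 75, 75, 73, 70, 72, 69, 63, 59, 53, 45, 40, 38, 96, 90, 88, 87, 83, 127, 151, 146, 145, 145, 145, 145, 145, 145, 146, 146, 145, 145, 145], [135, 135, 135, 135, 135, 135, 135, 136, 136, 134, 135, 136, 136, 136, 134, 136, 141, 121, 49, 67, 75, 78, 80, 79, 80, 79, 77, 78, 76, 76, 74, 74, 73, 71, 69, 64, 59, 54, 48, 30, 51, 148, 139, 136, 136, 136, 136, 135, 136, 137, 135, 136, 136, 137, 135, 136, 135, 135, 137, 136], [136, 135, 135, 135, 136, 136, 136, 136, 134, 135, 135, 136, 135, 134, 136, 136, 140, 122, 46, 70, 76, 78, 79, 78, 79, 78, 77, 77, 75, 75, 75, 72, 74, 71, 71, 62, 56, 52, 46, 29, 85, 145, 138, 136, 136, 136, 136, 136, 137, 136, 136, 137, 136, 136, 136, 137, 136, 137, 136, 135], [136, 134, 135, 134, 134, 135, 135, 135, 134, 136, 135, 135, 135, 135, 134, 136, 140, 120, 47, 71, 77, 76, 76, 77, 77, 76, 75, 76, 74, 74, 75, 74, 73, 71, 69, 63, 57, 50, 44, 22, 118, 143, 138, 136, 136, 135, 136, 137, 135, 135, 135, 135, 136, 135, 136, 134, 136, 136, 136, 136], [135, 134, 135, 134, 135, 134, 135, 135, 134, 135, 133, 135, 135, 135, 135, 134, 137, 146, 47, 70, 76, 75, 76, 75, 76, 76, 75, 75, 73, 73, 73, 73, 71, 72, 68, 63, 57, 52, 44, 19, 117, 141, 137, 136, 136, 135, 136, 136, 135, 136, 136, 136, 137, 135, 136, 137, 136, 134, 135, 136]]
[0.40004944 0.33235039 0.09      ] 0.060011649669582716 19.80873579179049
[-0.29  0.72  7.8 ]
```

Request:
carry_out:
  steps:
    - {"grip": 0.2, "linear": [-0.15, 0.4, 0.5], "roll": 0.0}
    - {"grip": 0.2, "linear": [-0.15, 0.4, 1.5], "roll": 0.0}
    - {"grip": 0.2, "linear": [0.0, 0.0, 2.0], "roll": 0.0}
    - {"grip": 0.2, "linear": [0.0, 0.0, 2.0], "roll": 0.0}
    - {"grip": 0.2, "linear": [0.0, 0.0, 1.2], "roll": 0.0}

```text
time_s: 6.72
position: [0.4019, 0.3316, 0.0933]
eef_rot: [-0.004, -0.165, 0.986, -0.004]
force: [0.2, 0.5, -0.4]
finger_gap: 0.0514
```

```bash
python3 - <<'E'
from h import *
s,p,R=tool()
print(s["joint_pos"].round(2),p,az(),go([.400,.3323,.092]),s["force"].round(1))
E
```

```text
[ 0.09  0.8  -1.11  1.97  0.88  0.98  0.43] [0.40189879 0.33159571 0.0932897 ] (np.float64(-160.983490758904), np.float64(0.6499473100114174)) [0.16 0.13 0.13] [ 0.2  0.5 -0.4]
```

Request:
carry_out:
  steps:
    - {"grip": 0.2, "linear": [0.15, 0.1, 0.1], "roll": 0.0}
    - {"grip": -1.0, "linear": [0.0, 0.0, 0.0], "roll": 0.0}
    - {"grip": -1.0, "linear": [0.0, 0.0, 0.0], "roll": 0.0}
    - {"grip": -1.0, "linear": [0.0, 0.0, 0.0], "roll": 0.0}
    - {"grip": -1.0, "linear": [0.0, 0.0, 0.0], "roll": 0.0}
    - {"grip": -1.0, "linear": [0.0, 0.0, 0.0], "roll": 0.0}

```text
time_s: 7.48
position: [0.3998, 0.3324, 0.0922]
eef_rot: [-0.004, -0.166, 0.986, -0.004]
force: [1.6, 0.3, -1.4]
finger_gap: 0.0131
```

```bash
python3 - <<'E'
from h import *
s,p,R=tool()
print(s["joint_pos"].round(2),p,az(),s["force"].round(1),s["ft_torque"].round(2),s["finger_gap"])
cv2.imwrite("pics/w4.png",robot.grab_frame("wrist"))
E
```

```text
[ 0.08  0.8  -1.11  1.97  0.88  0.98  0.43] [0.39984173 0.33236635 0.0921843 ] (np.float64(-160.94867438311041), np.float64(0.6457362303543198)) [ 1.6  0.3 -1.4] [ 0.06 -0.01  0.02] 0.013054225523039458
```

View pics/w4.png

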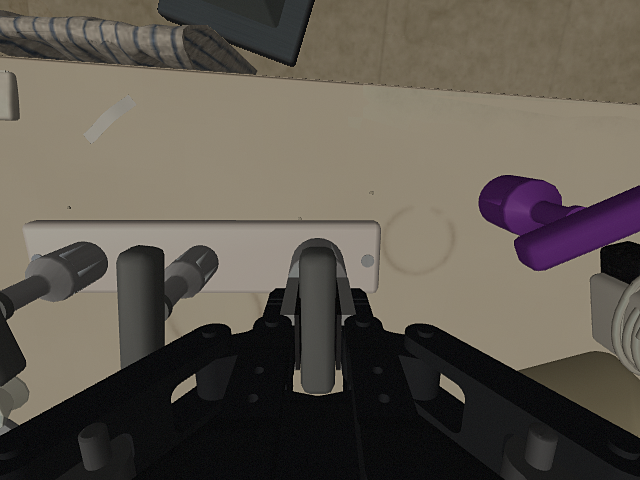

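Request:
carry_out:
  steps:
    - {"grip": -1.0, "linear": [0.0, 0.0, -1.0], "roll": 0.0}
    - {"grip": -1.0, "linear": [0.0, 0.0, -1.5], "roll": 0.0}
    - {"grip": -1.0, "linear": [0.0, 0.0, -2.0], "roll": 0.0}
    - {"grip": -1.0, "linear": [0.0, 0.0, -2.5], "roll": 0.0}
    - {"grip": -1.0, "linear": [0.0, 0.0, -2.5], "roll": 0.0}
    - {"grip": -1.0, "linear": [0.0, 0.0, -2.0], "roll": 0.0}
    - {"grip": -1.0, "linear": [0.0, 0.0, 0.0], "roll": 0.0}

```text
time_s: 8.4
position: [0.4008, 0.3347, 0.2173]
eef_rot: [-0.002, -0.166, 0.986, -0.003]
force: [-0.0, -0.1, -1.4]
finger_gap: 0.013
```

```bash
python3 - <<'E'
from h import *
s,p,R=tool()
c=P("wrist"); np.savez("w5.npz",K=c[0],R=c[1],t=c[2],p=p,Rt=R)
print(s["joint_pos"].round(2),p,az(),s["force"].round(1),s["ft_torque"].round(2),s["finger_gap"])
cv2.imwrite("pics/w5.png",robot.grab_frame("wrist"))
cv2.imwrite("pics/s5.png",robot.grab_frame("scene"))
print(go([.537,.003,.19]))
E
```

```text
[ 0.21  0.65 -1.3   1.89  0.69  1.16  0.56] [0.40079848 0.33467343 0.2173122 ] (np.float64(-160.87614434072316), np.float64(0.4361420630724944)) [-0.  -0.1 -1.4] [-0.02 -0.03  0.04] 0.013026856018783232
[ -2.11 -35.7    2.75]
```

View pics/w5.png

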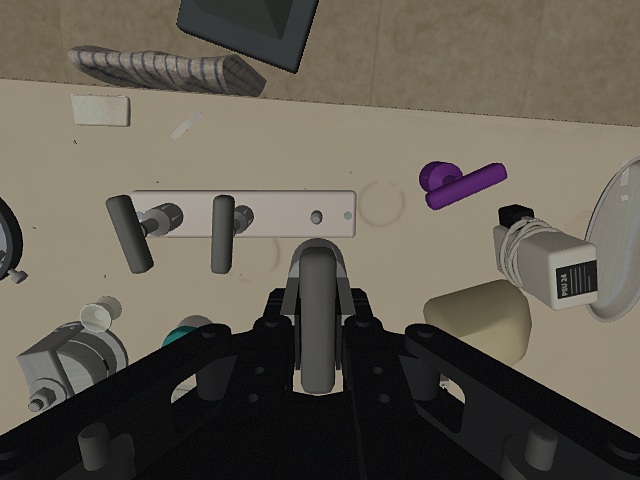

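View pics/s5.png

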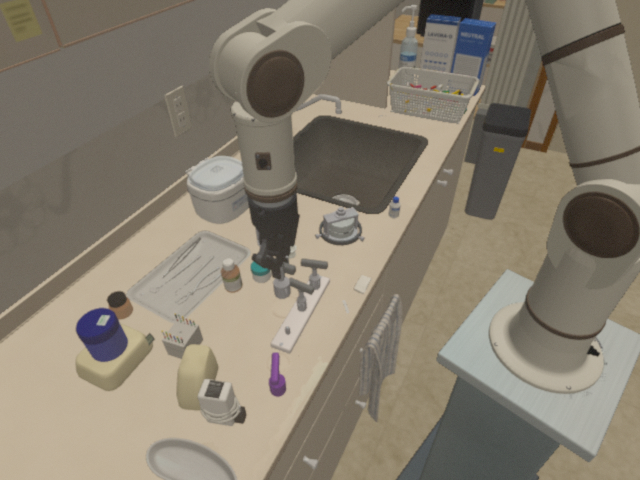

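The large driver is lifted and hangs upright between the pads, with its peg bare at (316,216). I'll work out the handle's offset along the tool's x.

```bash
python3 - <<'E'
from h import *
d=np.load("w5.npz"); c=(d["K"],d["R"],d["t"]); p=d["p"];Rt=d["Rt"]
for z in(p[2]+.002,p[2]-.002,p[2]-.006):
    a=onz(c,318,247,z); b=onz(c,318,394,z); m=(a+b)/2; print(np.linalg.norm(a-b), (Rt.T@(m-p)*1e3).round(1),(Rt.T@(a-p)*1e3).round(1),(Rt.T@(b-p)*1e3).round(1))
# socket check: ring nut from top image
ct=P("top"); print("top nut", onz(ct,380.7,231.8,.074))
E
```

```text
0.06081132596871719 [ 1.2  0.7 -2. ] [31.6  0.7 -1.8] [-29.2   0.8  -2.2]
0.06294262446796528 [-1.1  0.7  2. ] [30.4  0.7  2.2] [-32.6   0.8   1.8]
0.0650739229672133 [-3.4  0.8  6. ] [29.1  0.7  6.2] [-35.9   0.8   5.8]
top nut [0.53261532 0.00466475 0.074     ]
```

Request:
carry_out:
  steps:
    - {"grip": -1.0, "linear": [-0.4, -2.5, 0.0], "roll": 0.0}
    - {"grip": -1.0, "linear": [-0.85, -4.2, 0.0], "roll": 0.0}
    - {"grip": -1.0, "linear": [-0.85, -4.2, 0.0], "roll": 0.0}
    - {"grip": -1.0, "linear": [-0.85, -4.2, 0.0], "roll": 0.0}
    - {"grip": -1.0, "linear": [-0.85, -4.2, 0.0], "roll": 0.0}
    - {"grip": -1.0, "linear": [-0.85, -4.2, 0.0], "roll": 0.0}
    - {"grip": -1.0, "linear": [-0.85, -4.2, 0.5], "roll": 0.0}
    - {"grip": -1.0, "linear": [-0.85, -4.2, 1.0], "roll": 0.0}
    - {"grip": -1.0, "linear": [-0.4, -2.5, 1.0], "roll": 0.0}
    - {"grip": -1.0, "linear": [0.0, 0.0, 0.5], "roll": 0.0}
    - {"grip": -1.0, "linear": [0.0, 0.0, 0.0], "roll": 0.0}

```text
time_s: 9.88
position: [0.5753, 0.0188, 0.1725]
eef_rot: [-0.013, -0.168, 0.986, -0.003]
force: [0.3, -0.2, -1.6]
finger_gap: 0.0128
```

```bash
cat > shot.py <<'E'
from h import *
import sys
n=sys.argv[1]
s,p,R=tool()
c=P("wrist"); np.savez(n+".npz",K=c[0],R=c[1],t=c[2],p=p,Rt=R)
print(s["time_s"],s["joint_pos"].round(2),p.round(4),az(),s["force"].round(1),s["ft_torque"].round(2),s["finger_gap"].round(4))
cv2.imwrite(f"pics/{n}.png",robot.grab_frame("wrist"))
print(go([.537,.003,.19]),go([.584,.019,.175]))
E
python3 shot.py w6
```

```text
Traceback (most recent call last):
  File "shot.py", line 6, in <module>
    print(s["time_s"],s["joint_pos"].round(2),p.round(4),az(),s["force"].round(1),s["ft_torque"].round(2),s["finger_gap"].round(4))
                                                                                                          ^^^^^^^^^^^^^^^^^^^^^
AttributeError: 'float' object has no attribute 'round'
```

```bash
sed -i 's/s\["finger_gap"\].round(4)/round(s["finger_gap"],4)/' shot.py; python3 shot.py w6
```

```text
9.875 [ 0.75  0.82 -1.24  1.78  0.83  1.21  1.17] [0.5753 0.0188 0.1725] (np.float64(-160.66802455704618), np.float64(1.579780766473271)) [ 0.3 -0.2 -1.6] [ 0.07 -0.07 -0.01] 0.0128
[ 4.19 -0.21 -1.61] [-0.81 -0.26 -0.24]
```

View pics/w6.png

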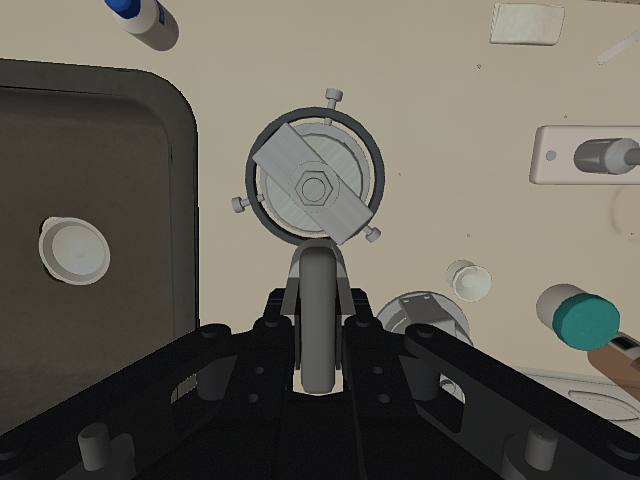

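```bash
python3 - <<'E'
from h import *
im=cv2.imread("pics/w6.png")
cr=cv2.resize(im[155:225,280:350],None,fx=8,fy=8,interpolation=cv2.INTER_CUBIC)
cv2.imwrite("pics/w6c.png",cv2.convertScaleAbs(cr,alpha=1.8,beta=-80))
E
```

```text
(no output)
```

View pics/w6c.png

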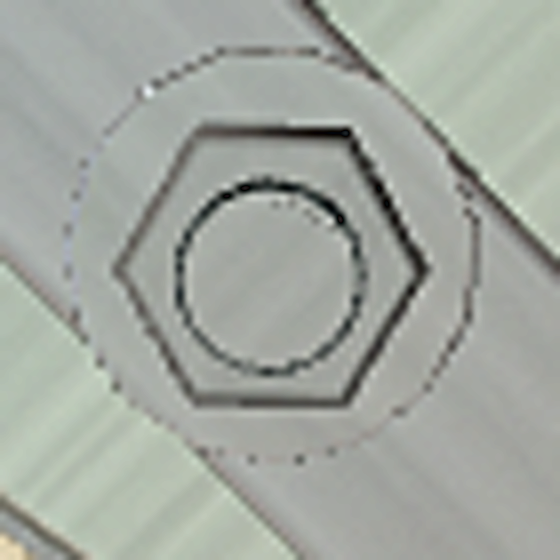

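```bash
python3 - <<'E'
from h import *
d=np.load("w6.npz"); c=(d["K"],d["R"],d["t"]); p=d["p"]; Rt=d["Rt"]
px=lambda a:(280+(a[0]+.5)/8-.5,155+(a[1]+.5)/8-.5)
V=[(197,133),(350,136),(425,268),(347,400),(193,400),(118,268)]
X=np.array([onz(c,*px(v),.071)[:2] for v in V]); print("nut",X.mean(0).round(4))
for i in range(3):
    print("diag",np.linalg.norm(X[i]-X[i+3])*1e3,np.degrees(np.arctan2(*(X[i]-X[i+3])[::-1]))%60)
for i in range(6):
    e=X[(i+1)%6]-X[i]; print(np.degrees(np.arctan2(e[1],e[0]))%60,end=" ")
s=onz(c,*px((272,277)),.076); w=onz(c,*px((274,256)),.0615); print("sp",s,"washer",w)
q=np.array([*s[:2],p[2]]); print("tool cm",Rt.T@(q-p)*100)
print("handle",[(Rt.T@(onz(c,318,v,p[2]+.0)-p)*1e3).round(1) for v in(247,394)])
print(Rt.round(4).tolist())
E
```

```text
nut [0.5373 0.0031]
diag 24.285343450774473 48.657336253028745
diag 24.430578633425494 48.36966317674316
diag 24.46103383196982 49.35195945592956
48.23977879326742 49.513595428609335 49.11201088699761 49.358831633907684 48.34108096730472 48.195765938809444 sp [0.5374235  0.00323288 0.076     ] washer [0.53727767 0.00314792 0.0615    ]
tool cm [ 4.08554558 -0.21818907  0.11281515]
handle [array([30.8,  0.7,  0.8]), array([-30.3,   0.7,  -0.8])]
[[-0.9433, -0.3311, -0.0253], [-0.3309, 0.9436, -0.011], [0.0275, -0.002, -0.9996]]
```

The nut axis comes out at (0.5374, 0.0032), consistent to within 1 mm between two wrist views. The flats are at 18.7° mod 60 and the tool is at 19.3° + 180, so it is aligned. Moving over it.

Request:
carry_out:
  steps:
    - {"grip": -1.0, "linear": [1.0, -0.1, 0.0], "roll": 0.0}
    - {"grip": -1.0, "linear": [1.2, -0.1, 0.0], "roll": 0.0}
    - {"grip": -1.0, "linear": [1.0, -0.1, 0.0], "roll": 0.0}
    - {"grip": -1.0, "linear": [0.6, 0.0, 0.0], "roll": 0.01}
    - {"grip": -1.0, "linear": [0.0, 0.0, 0.0], "roll": 0.0}

```text
time_s: 10.55
position: [0.5368, 0.0048, 0.1751]
eef_rot: [-0.013, -0.165, 0.986, -0.004]
force: [-0.1, -0.6, -0.9]
finger_gap: 0.0127
```

```bash
python3 shot.py w7; python3 - <<'E'
from h import *
s,p,R=tool(); print(R.round(4).tolist())
# rim position if driver aligned with tool z
for k in(0,1):
    rim=p+.078*(R[:,2] if k else np.array([0,0,-1])); print("rim",rim.round(4), "need tool cm",(R.T@(np.array([.5375,.0028,rim[2]])-rim)*100).round(2))
for n in("scene","top"): cv2.imwrite(f"pics/{n}7.png",robot.grab_frame(n))
cv2.imwrite("pics/s7c.png",cv2.resize(cv2.imread("pics/scene7.png")[150:260,270:420],None,fx=5,fy=5,interpolation=cv2.INTER_CUBIC))
E
```

```text
10.55 [ 0.84  0.77 -1.28  1.87  0.81  1.18  1.16] [0.5368 0.0048 0.1751] (np.float64(-160.969000698977), np.float64(1.5419740385725593)) [-0.1 -0.6 -0.9] [-0.02 -0.09 -0.08] 0.0127
[ 0.11 -0.19 -1.48] [-4.89 -0.2  -0.11]
[[-0.945, -0.3263, -0.0235], [-0.3261, 0.9453, -0.0127], [0.0263, -0.0043, -0.9996]]
rim [0.5371 0.0049 0.0972] need tool cm [ 0.03 -0.22  0.  ]
rim [0.5353 0.004  0.0972] need tool cm [-0.17 -0.18 -0.  ]
```

View pics/s7c.png

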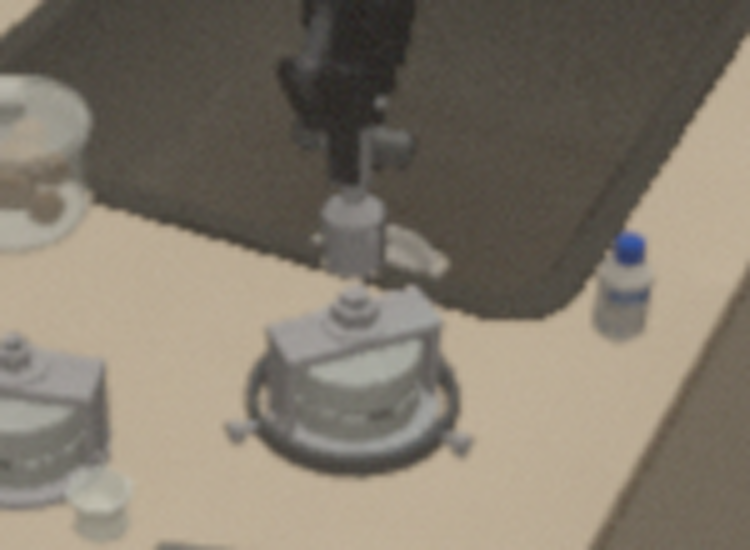

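View pics/w7.png

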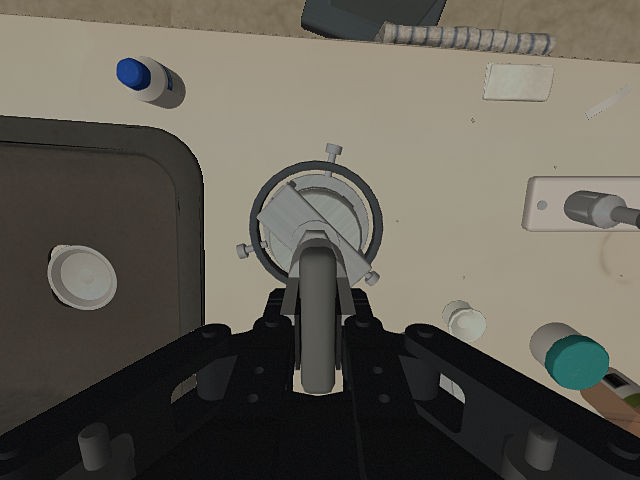

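Request:
carry_out:
  steps:
    - {"grip": -1.0, "linear": [-0.1, -0.2, 0.6], "roll": 0.0}
    - {"grip": -1.0, "linear": [-0.02, 0.0, 0.8], "roll": 0.0}
    - {"grip": -1.0, "linear": [-0.02, 0.0, 0.4], "roll": 0.0}
    - {"grip": -1.0, "linear": [0.0, 0.0, 0.0], "roll": 0.0}

```text
time_s: 11.2
position: [0.5395, 0.0039, 0.1552]
eef_rot: [-0.013, -0.166, 0.986, -0.004]
force: [0.3, 0.4, -0.6]
finger_gap: 0.0127
```

```bash
cat > st.py <<'E'
from h import *
s,p,R=tool(); print(round(s["time_s"],2),p.round(4),np.round(az(),2),s["force"].round(1),s["ft_torque"].round(2),round(s["finger_gap"],4),s["joint_pos"].round(2))
for k in(0,1):
    rim=p+.078*(R[:,2] if k else np.array([0,0,-1])); print("rim",rim.round(4), "need tool cm",(R.T@(np.array([.5375,.0028,rim[2]])-rim)*100).round(2))
E
python3 st.py
```

```text
11.2 [0.5395 0.0039 0.1552] [-160.94    1.52] [ 0.3  0.4 -0.6] [-0.01 -0.03 -0.  ] 0.0127 [ 0.82  0.8  -1.25  1.88  0.84  1.15  1.15]
rim [0.5395 0.0039 0.0772] need tool cm [ 0.22 -0.03  0.01]
rim [0.5376 0.003  0.0772] need tool cm [ 0.02 -0.01  0.  ]
```

Request:
carry_out:
  steps:
    - {"grip": -1.0, "linear": [0.07, -0.02, 0.1], "roll": 0.0}
    - {"grip": -1.0, "linear": [0.0, 0.0, 0.3], "roll": 0.0}
    - {"grip": -1.0, "linear": [0.0, 0.0, 0.3], "roll": 0.0}
    - {"grip": -1.0, "linear": [0.0, 0.0, 0.2], "roll": 0.0}

```text
time_s: 11.7
position: [0.5387, 0.0034, 0.1462]
eef_rot: [-0.013, -0.166, 0.986, -0.004]
force: [-3.0, -1.6, 4.7]
finger_gap: 0.0129
```

```bash
python3 st.py
```

```text
11.7 [0.5387 0.0034 0.1462] [-160.94    1.51] [-3.  -1.6  4.7] [-0.16  0.54  0.  ] 0.0129 [ 0.82  0.81 -1.23  1.89  0.85  1.14  1.14]
rim [0.5387 0.0034 0.0682] need tool cm [ 0.14 -0.02  0.  ]
rim [0.5369 0.0025 0.0682] need tool cm [-0.07  0.   -0.  ]
```

Request:
carry_out:
  steps:
    - {"grip": -1.0, "linear": [0.05, 0.0, 0.3], "roll": 0.0}
    - {"grip": -1.0, "linear": [0.0, 0.0, 0.3], "roll": 0.0}

```text
time_s: 11.95
position: [0.5377, 0.003, 0.1397]
eef_rot: [-0.013, -0.166, 0.986, -0.004]
force: [-0.7, -0.2, -2.0]
finger_gap: 0.0136
```

```bash
python3 st.py
```

```text
11.95 [0.5377 0.003  0.1397] [-160.94    1.55] [-0.7 -0.2 -2. ] [-0.03  0.03 -0.01] 0.0136 [ 0.81  0.81 -1.23  1.89  0.86  1.13  1.14]
rim [0.5377 0.003  0.0617] need tool cm [ 0.03 -0.02  0.  ]
rim [0.5358 0.0021 0.0618] need tool cm [-0.18  0.01 -0.  ]
```

Request:
carry_out:
  steps:
    - {"grip": -1.0, "linear": [0.0, 0.0, 0.2], "roll": 0.0}
    - {"grip": -1.0, "linear": [0.0, 0.0, 0.1], "roll": 0.0}
    - {"grip": -1.0, "linear": [0.0, 0.0, 0.05], "roll": 0.0}

```text
time_s: 12.32
position: [0.538, 0.0031, 0.1376]
eef_rot: [-0.013, -0.165, 0.986, -0.004]
force: [-2.0, -1.0, 3.9]
finger_gap: 0.0128
```

```bash
python3 st.py; python3 shot.py w8;python3 - <<'E'
from h import *
im=robot.grab_frame("scene"); cv2.imwrite("pics/s8c.png",cv2.resize(im[150:260,270:420],None,fx=5,fy=5,interpolation=cv2.INTER_CUBIC))
E
```

```text
12.32 [0.538  0.0031 0.1376] [-160.95    1.56] [-2.  -1.   3.9] [-0.25  0.74 -0.03] 0.0128 [ 0.81  0.81 -1.22  1.9   0.87  1.13  1.13]
rim [0.538  0.0031 0.0596] need tool cm [ 0.06 -0.02  0.  ]
rim [0.5361 0.0021 0.0596] need tool cm [-0.15  0.02 -0.  ]
12.325 [ 0.81  0.81 -1.22  1.9   0.87  1.13  1.13] [0.538  0.0031 0.1376] (np.float64(-160.94965798630716), np.float64(1.555238586282002)) [-2.  -1.   3.9] [-0.25  0.74 -0.03] 0.0128
[ 0.24 -0.01 -5.24] [-4.77 -0.02 -3.87]
```

View pics/s8c.png

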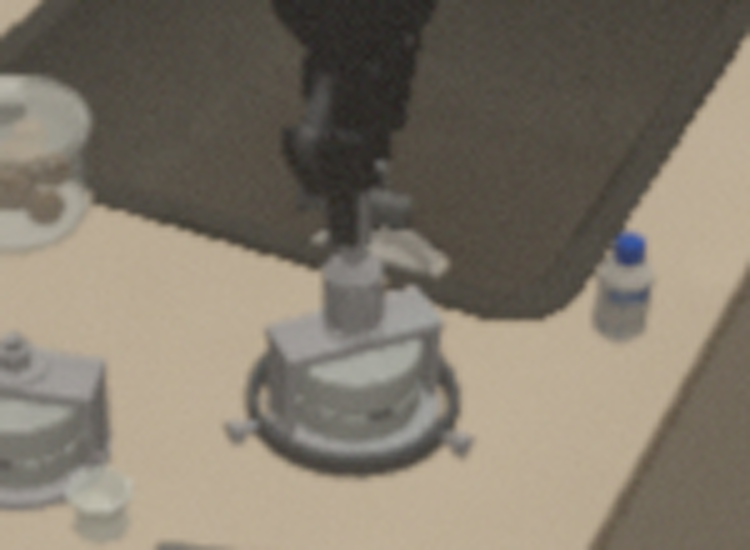

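View pics/w8.png

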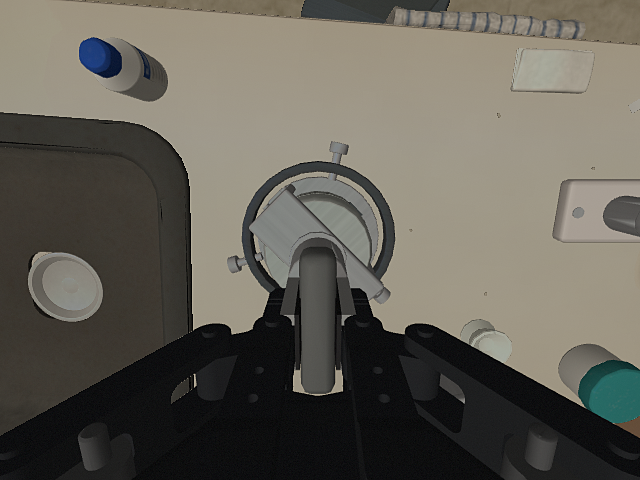

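It is seated: the rim is at about 60 mm height and the socket stands flush on the yoke's washer in the scene view. Turning clockwise (positive roll about the downward tool z).

Request:
carry_out:
  steps:
    - {"grip": -1.0, "linear": [0.0, 0.0, 0.0], "roll": 0.1}
    - {"grip": -1.0, "linear": [0.0, 0.0, 0.0], "roll": 0.1}
    - {"grip": -1.0, "linear": [0.0, 0.0, 0.0], "roll": 0.1}
    - {"grip": -1.0, "linear": [0.0, 0.0, 0.0], "roll": 0.1}

```text
time_s: 12.92
position: [0.5371, 0.0036, 0.1377]
eef_rot: [-0.012, 0.039, 0.999, -0.007]
force: [-0.3, -0.4, -0.7]
finger_gap: 0.0127
```

```bash
python3 st.py
```

```text
12.93 [0.5371 0.0036 0.1377] [175.5    1.63] [-0.3 -0.4 -0.7] [0.07 0.13 0.17] 0.0127 [ 0.77  0.76 -1.15  1.9   0.8   1.07  0.77]
rim [0.5371 0.0036 0.0597] need tool cm [-0.05 -0.08  0.  ]
rim [0.5351 0.0026 0.0597] need tool cm [-0.23  0.04 -0.01]
```

Request:
carry_out:
  steps:
    - {"grip": -1.0, "linear": [0.0, 0.0, 0.02], "roll": 0.08}
    - {"grip": -1.0, "linear": [0.0, 0.0, 0.02], "roll": 0.08}
    - {"grip": -1.0, "linear": [0.0, 0.0, 0.0], "roll": 0.08}

```text
time_s: 13.3
position: [0.5372, 0.0041, 0.1377]
eef_rot: [-0.011, 0.162, 0.987, -0.008]
force: [-1.2, -0.2, -0.3]
finger_gap: 0.0131
```

```bash
python3 st.py
```

```text
13.3 [0.5372 0.0041 0.1377] [161.37   1.6 ] [-1.2 -0.2 -0.3] [-0.06  0.22  0.1 ] 0.0131 [ 0.75  0.72 -1.1   1.9   0.76  1.04  0.56]
rim [0.5372 0.0041 0.0597] need tool cm [-0.07 -0.12  0.  ]
rim [0.5353 0.0031 0.0598] need tool cm [-0.22  0.04 -0.  ]
```

Request:
carry_out:
  steps:
    - {"grip": -1.0, "linear": [0.0, -0.03, 0.02], "roll": 0.08}
    - {"grip": -1.0, "linear": [0.0, -0.03, 0.02], "roll": 0.08}

```text
time_s: 13.55
position: [0.5373, 0.0043, 0.1377]
eef_rot: [-0.01, 0.242, 0.97, -0.009]
force: [-1.0, -0.2, 0.9]
finger_gap: 0.0126
```

```bash
python3 st.py
```

```text
13.55 [0.5373 0.0043 0.1377] [151.97   1.52] [-1.  -0.2  0.9] [0.09 0.2  0.13] 0.0126 [ 0.73  0.7  -1.07  1.9   0.73  1.02  0.41]
rim [0.5373 0.0043 0.0597] need tool cm [-0.08 -0.12  0.  ]
rim [0.5355 0.0033 0.0597] need tool cm [-0.2   0.05 -0.  ]
```

Request:
carry_out:
  steps:
    - {"grip": -1.0, "linear": [0.0, -0.03, 0.02], "roll": 0.07}
    - {"grip": -1.0, "linear": [0.0, -0.03, 0.02], "roll": 0.07}

```text
time_s: 13.8
position: [0.5374, 0.0046, 0.1377]
eef_rot: [-0.009, 0.311, 0.95, -0.009]
force: [-1.3, 0.5, 0.7]
finger_gap: 0.0132
```

```bash
python3 st.py
```

```text
13.8 [0.5374 0.0046 0.1377] [143.79   1.45] [-1.3  0.5  0.7] [0.02 0.2  0.45] 0.0132 [ 0.71  0.68 -1.04  1.9   0.7   1.01  0.29]
rim [0.5374 0.0046 0.0597] need tool cm [-0.11 -0.13  0.  ]
rim [0.5356 0.0036 0.0597] need tool cm [-0.2   0.04 -0.  ]
```

Request:
carry_out:
  steps:
    - {"grip": -1.0, "linear": [0.0, -0.03, 0.02], "roll": 0.05}
    - {"grip": -1.0, "linear": [0.0, 0.0, 0.02], "roll": 0.05}

```text
time_s: 14.05
position: [0.5374, 0.0049, 0.1377]
eef_rot: [-0.008, 0.358, 0.934, -0.01]
force: [-0.9, -0.9, 1.9]
finger_gap: 0.0132
```

```bash
python3 st.py; python3 shot.py w9; python3 - <<'E'
from h import *
im=robot.grab_frame("scene"); cv2.imwrite("pics/s9c.png",cv2.resize(im[150:350,240:420],None,fx=3,fy=3,interpolation=cv2.INTER_CUBIC))
im=robot.grab_frame("top"); cv2.imwrite("pics/t9.png",im)
E
```

```text
14.05 [0.5374 0.0049 0.1377] [138.06   1.41] [-0.9 -0.9  1.9] [-0.16  0.31  0.29] 0.0132 [ 0.7   0.67 -1.01  1.9   0.69  1.    0.2 ]
rim [0.5374 0.0049 0.0597] need tool cm [-0.15 -0.15  0.  ]
rim [0.5358 0.0039 0.0597] need tool cm [-0.2   0.03 -0.  ]
14.05 [ 0.7   0.67 -1.01  1.9   0.69  1.    0.2 ] [0.5374 0.0049 0.1377] (np.float64(138.0631312819777), np.float64(1.4086187925873734)) [-0.9 -0.9  1.9] [-0.16  0.31  0.29] 0.0132
[-0.06 -0.29 -5.23] [-2.49  4.08 -3.85]
```

View pics/w9.png

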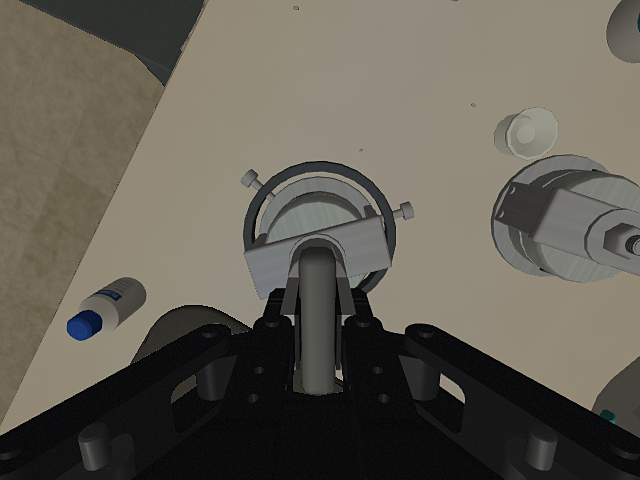

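View pics/s9c.png

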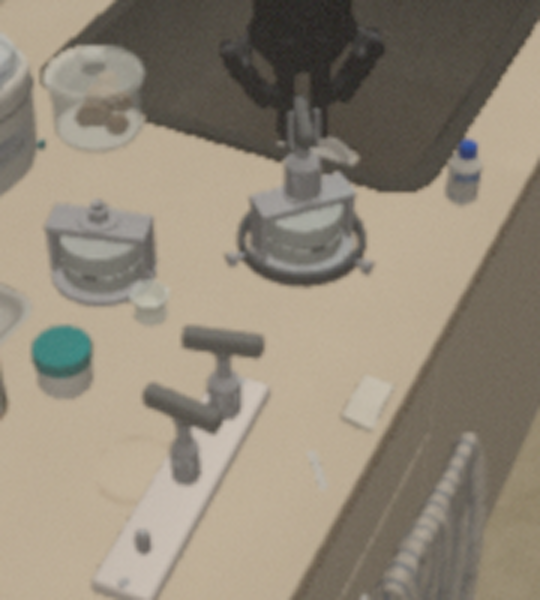

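Request:
carry_out:
  steps:
    - {"grip": -1.0, "linear": [0.0, -0.05, 0.01], "roll": 0.05}
    - {"grip": -1.0, "linear": [0.0, -0.05, 0.01], "roll": 0.05}

```text
time_s: 14.45
position: [0.5373, 0.0048, 0.1377]
eef_rot: [-0.007, 0.403, 0.915, -0.009]
force: [0.2, -0.3, -0.6]
finger_gap: 0.0127
```

```bash
python3 st.py; python3 shot.py w10
```

```text
14.45 [0.5373 0.0048 0.1377] [132.47   1.3 ] [ 0.2 -0.3 -0.6] [0.13 0.03 0.11] 0.0127 [ 0.69  0.66 -0.99  1.9   0.67  0.98  0.12]
rim [0.5373 0.0048 0.0597] need tool cm [-0.16 -0.13  0.  ]
rim [0.5358 0.0039 0.0597] need tool cm [-0.2   0.05 -0.  ]
14.45 [ 0.69  0.66 -0.99  1.9   0.67  0.98  0.12] [0.5373 0.0048 0.1377] (np.float64(132.47347996049322), np.float64(1.3027563705019698)) [ 0.2 -0.3 -0.6] [0.13 0.03 0.11] 0.0127
[-0.09 -0.26 -5.22] [-2.08  4.32 -3.84]
```

View pics/w10.png

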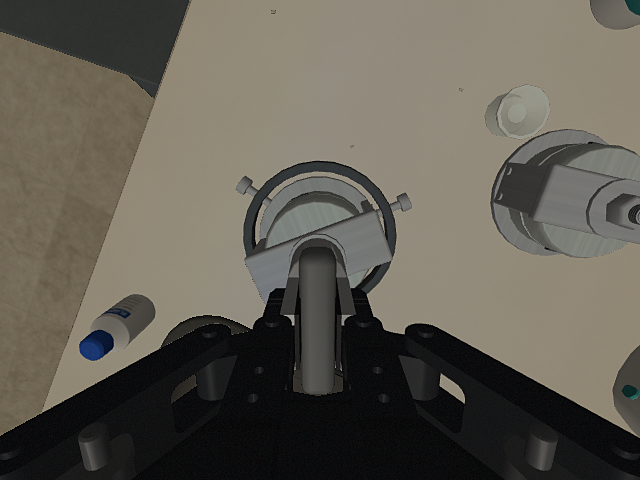

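The torque stays near 0.1 N m and the tool still turns, so I need to check whether the handle slips in the pads. I'm comparing enlarged crops of the handle from before and after the turn.

```bash
python3 - <<'E'
import cv2,numpy as np
a=[cv2.resize(cv2.imread(f"pics/{n}.png")[225:405,265:370],None,fx=3.2,fy=3.2,interpolation=cv2.INTER_CUBIC) for n in("w8","w10")]
cv2.imwrite("pics/cmp.png",cv2.convertScaleAbs(np.hstack(a),alpha=1.6))
b=cv2.imread("pics/w9.png")[180:280,560:640]; cv2.imwrite("pics/other.png",cv2.resize(b,None,fx=6,fy=6,interpolation=cv2.INTER_CUBIC))
E
```

```text
(no output)
```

View pics/cmp.png

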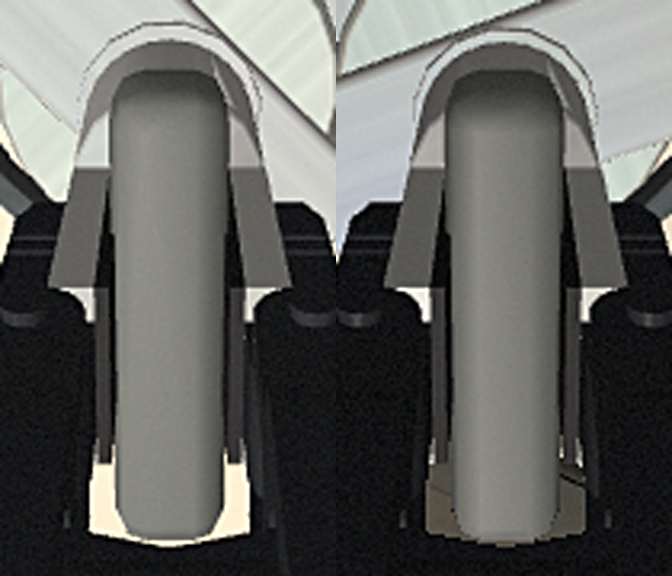

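View pics/other.png

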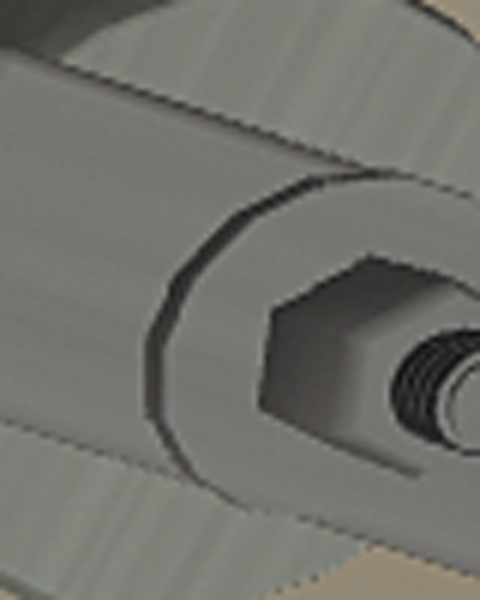

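The handle has not slipped in the pads. The other clamp's nut is visibly smaller (about 16 mm against 21 mm). I'll keep turning in small rows and watch the torque for the stop.

Request:
carry_out:
  steps:
    - {"grip": -1.0, "linear": [0.0, 0.0, 0.01], "roll": 0.05}

```text
time_s: 14.62
position: [0.5375, 0.0049, 0.1377]
eef_rot: [-0.006, 0.426, 0.905, -0.009]
force: [-1.0, -1.2, 3.2]
finger_gap: 0.0131
```

```bash
python3 st.py|head -1
```

```text
14.62 [0.5375 0.0049 0.1377] [129.55   1.28] [-1.  -1.2  3.2] [-0.2  -0.04 -0.04] 0.0131 [ 0.68  0.65 -0.98  1.9   0.66  0.98  0.07]
```

Request:
carry_out:
  steps:
    - {"grip": -1.0, "linear": [0.0, 0.0, 0.01], "roll": 0.05}

```text
time_s: 14.75
position: [0.5377, 0.0049, 0.1378]
eef_rot: [-0.006, 0.449, 0.894, -0.009]
force: [-0.8, -0.1, 2.7]
finger_gap: 0.013
```

```bash
python3 st.py|head -1
```

```text
14.75 [0.5377 0.0049 0.1378] [126.67   1.27] [-0.8 -0.1  2.7] [-0.09  0.22  0.1 ] 0.013 [ 0.67  0.64 -0.97  1.9   0.65  0.97  0.03]
```

Request:
carry_out:
  steps:
    - {"grip": -1.0, "linear": [0.0, 0.0, 0.01], "roll": 0.05}

```text
time_s: 14.88
position: [0.5378, 0.0051, 0.1378]
eef_rot: [-0.006, 0.471, 0.882, -0.009]
force: [-0.4, 2.2, -2.1]
finger_gap: 0.013
```

```bash
python3 st.py|head -1
```

```text
14.88 [0.5378 0.0051 0.1378] [123.81   1.25] [-0.4  2.2 -2.1] [ 0.36  0.08 -0.17] 0.013 [ 0.67  0.64 -0.96  1.9   0.64  0.97 -0.01]
```

The tool has now turned 75°, beyond the most the nut can need, without a clear stop. I'll lift off and look at the nut itself.

Request:
carry_out:
  steps:
    - {"grip": -1.0, "linear": [0.0, 0.0, -0.8], "roll": 0.0}
    - {"grip": -1.0, "linear": [0.0, 0.0, -1.2], "roll": 0.0}
    - {"grip": -1.0, "linear": [0.0, 0.0, -1.5], "roll": 0.0}
    - {"grip": -1.0, "linear": [-1.4, 0.0, -0.3], "roll": 0.0}
    - {"grip": -1.0, "linear": [-1.4, 0.0, 0.0], "roll": 0.0}
    - {"grip": -1.0, "linear": [-1.4, 0.0, 0.0], "roll": 0.0}
    - {"grip": -1.0, "linear": [0.0, 0.0, 0.0], "roll": 0.0}

```text
time_s: 15.75
position: [0.5648, -0.0336, 0.1786]
eef_rot: [-0.005, 0.47, 0.883, -0.009]
force: [-0.0, -0.8, -1.4]
finger_gap: 0.0126
```

```bash
python3 st.py; python3 shot.py w11; python3 - <<'E'
from h import *
d=np.load("w11.npz"); c=(d["K"],d["R"],d["t"]); u,v=proj(c,[.5374,.0032,.071]).astype(int); print(u,v)
im=cv2.imread("pics/w11.png"); x,y=u-35,v-35
cr=cv2.resize(im[y:y+70,x:x+70],None,fx=8,fy=8,interpolation=cv2.INTER_CUBIC)
cv2.imwrite("pics/w11c.png",cv2.convertScaleAbs(cr,alpha=1.8,beta=-80))
E
```

```text
15.75 [ 0.5648 -0.0336  0.1786] [123.95   1.18] [-0.  -0.8 -1.4] [ 0.05 -0.01 -0.01] 0.0126 [ 0.74  0.63 -0.99  1.81  0.61  1.06  0.1 ]
rim [ 0.5648 -0.0336  0.1006] need tool cm [ 4.54 -0.23  0.01]
rim [ 0.5635 -0.0345  0.1006] need tool cm [ 4.54 -0.07  0.  ]
15.75 [ 0.74  0.63 -0.99  1.81  0.61  1.06  0.1 ] [ 0.5648 -0.0336  0.1786] (np.float64(123.949294782627), np.float64(1.1847716928424867)) [-0.  -0.8 -1.4] [ 0.05 -0.01 -0.01] 0.0126
[ 4.49 -0.3  -1.13] [3.18 4.52 0.27]
316 177
```

View pics/w11c.png

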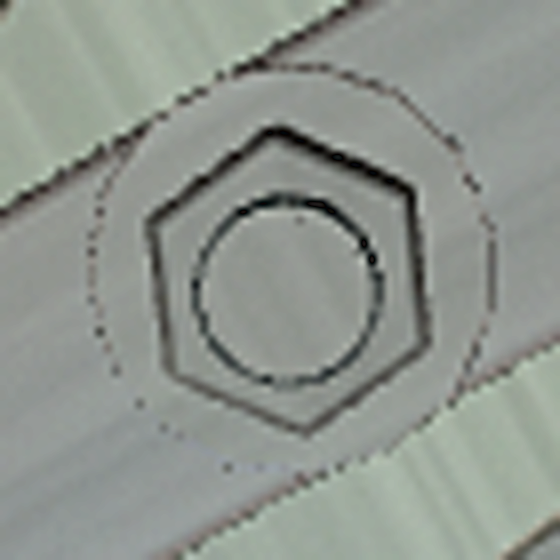

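View pics/w11.png

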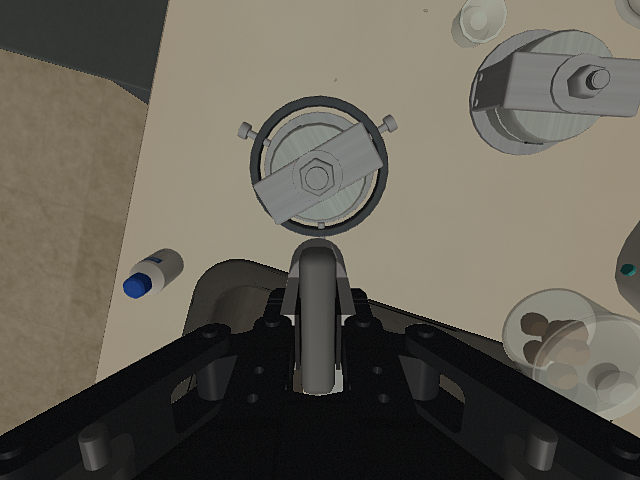

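```bash
python3 - <<'E'
from h import *
d=np.load("w11.npz"); c=(d["K"],d["R"],d["t"]); p=d["p"];Rt=d["Rt"]
px=lambda a:(281+(a[0]+.5)/8-.5,142+(a[1]+.5)/8-.5)
V=[(278,131),(412,190),(428,340),(307,432),(170,375),(152,220)]
X=np.array([onz(c,*px(v),.071)[:2] for v in V]); print("nut",X.mean(0).round(4))
for i in range(3):
    print("diag",np.linalg.norm(X[i]-X[i+3])*1e3,np.degrees(np.arctan2(*(X[i]-X[i+3])[::-1]))%60)
print("flat normal mod60", np.mean([(np.degrees(np.arctan2(*(X[i]-X[i+3])[::-1]))+30)%60 for i in range(3)]))
s=onz(c,*px((287,290)),.076); print(s, (Rt.T@(np.array([*s[:2],p[2]])-p)*100).round(2))
print("handle",[(Rt.T@(onz(c,318,v,p[2])-p)*1e3).round(1) for v in(247,394)])
# yoke orientation not needed; other nut size
im=cv2.imread("pics/w11.png"); cv2.imwrite("pics/o11.png",cv2.resize(im[40:120,540:640],None,fx=6,fy=6,interpolation=cv2.INTER_CUBIC))
E
```

```text
nut [0.5378 0.0037]
diag 24.18695091564504 9.50002719027978
diag 24.556096274118662 11.138124705985945
diag 24.253022563139144 10.767482244994305
flat normal mod60 40.468544713753346
[0.53764813 0.00347173 0.076     ] [ 4.59 -0.18  0.  ]
handle [array([32.2,  1.1, -0. ]), array([-29.8,   1.1,  -0. ])]
```

View pics/o11.png

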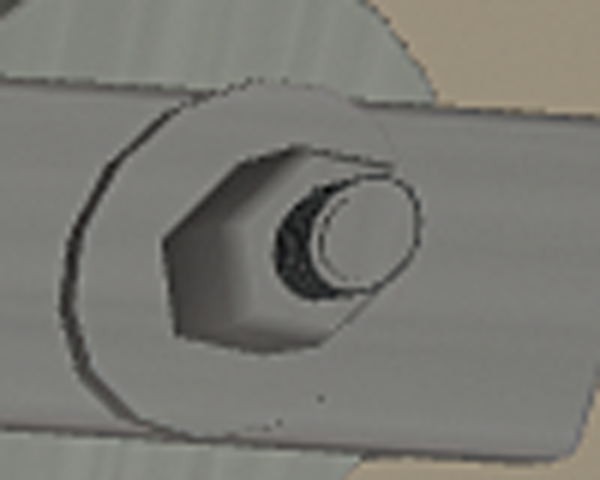

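```bash
python3 - <<'E'
from h import *
d=np.load("w11.npz"); c=(d["K"],d["R"],d["t"])
px=lambda a:(540+(a[0]+.5)/6-.5,40+(a[1]+.5)/6-.5)
B=[(163,240),(175,335),(265,352),(325,340)]
X=np.array([onz(c,*px(v),.061)[:2] for v in B]); print([np.linalg.norm(X[i+1]-X[i])*1e3 for i in range(3)],np.linalg.norm(X[2]-X[0])*1e3)
W=[onz(c,*px(v),.0605) for v in[(62,290),(270,80),(250,435)]]; print(W,np.linalg.norm(W[1]-W[2]))
t=cv2.imread("pics/top1.png"); 
cv2.imwrite("pics/t1b.png",cv2.resize(np.hstack([t[165:205,293:333],t[212:252,361:401]]),None,fx=9,fy=9,interpolation=cv2.INTER_CUBIC))
E
```

```text
[np.float64(9.617867973037095), np.float64(9.748146808784679), np.float64(6.039889075420218)] 16.60786687563261
[array([0.62807417, 0.12991657, 0.0605    ]), array([0.63141436, 0.1558846 , 0.0605    ]), array([0.65446815, 0.13048659, 0.0605    ])] 0.03430067241537589
```

View pics/t1b.png

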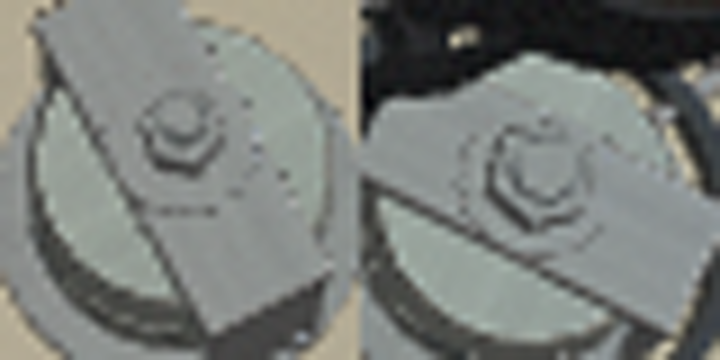

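The nut did turn: its flats went from 18.7° to 40.5° mod 60, i.e. 38° (0.67 rad) clockwise. That would put it at the stop. The torque trace fits this: it rose at about 9° of play past the nut, then the socket cammed over the corners, with zero torque near 30°. The other clamp's nut is only 16.8 mm across, so large is right for this 21 mm one. I'll realign to az 160.5°, reseat, and tighten gently without camming over.

Request:
carry_out:
  steps:
    - {"grip": -1.0, "linear": [0.0, 0.0, 0.0], "roll": -0.16}
    - {"grip": -1.0, "linear": [0.0, 0.0, 0.0], "roll": -0.16}
    - {"grip": -1.0, "linear": [0.0, 0.0, 0.0], "roll": -0.16}
    - {"grip": -1.0, "linear": [0.0, 0.0, 0.0], "roll": -0.16}
    - {"grip": -1.0, "linear": [0.0, 0.0, 0.0], "roll": 0.0}

```text
time_s: 16.42
position: [0.5619, -0.0298, 0.177]
eef_rot: [-0.01, 0.157, 0.988, -0.006]
force: [-0.6, -0.9, -0.8]
finger_gap: 0.0127
```

```bash
python3 st.py; python3 -c "
from h import *
print(go([.5375,.0037,.17])); print(tool()[2].round(4).tolist())"
```

```text
16.43 [ 0.5619 -0.0298  0.177 ] [161.97   1.35] [-0.6 -0.9 -0.8] [-0.02 -0.04 -0.06] 0.0127 [ 0.81  0.71 -1.13  1.81  0.72  1.13  0.67]
rim [ 0.5619 -0.0298  0.099 ] need tool cm [3.33 2.35 0.02]
rim [ 0.5602 -0.0305  0.099 ] need tool cm [3.19 2.46 0.02]
[3.34 2.44 0.72]
[[-0.9507, 0.3092, -0.0219], [0.3095, 0.9509, -0.0089], [0.018, -0.0152, -0.9997]]
```

Request:
carry_out:
  steps:
    - {"grip": -1.0, "linear": [0.9, 0.6, 0.2], "roll": 0.03}
    - {"grip": -1.0, "linear": [0.9, 0.7, 0.2], "roll": 0.0}
    - {"grip": -1.0, "linear": [0.9, 0.7, 0.2], "roll": 0.0}
    - {"grip": -1.0, "linear": [0.5, 0.4, 0.4], "roll": 0.0}
    - {"grip": -1.0, "linear": [0.0, 0.0, 0.3], "roll": 0.0}
    - {"grip": -1.0, "linear": [0.0, 0.0, 0.0], "roll": 0.0}

```text
time_s: 17.18
position: [0.5378, 0.006, 0.1631]
eef_rot: [-0.01, 0.175, 0.984, -0.006]
force: [0.2, -0.9, -0.3]
finger_gap: 0.0129
```

```bash
python3 st.py; python3 -c "
from h import *
print(go([.5379,.0034,.150]))"; python3 shot.py w12
```

```text
17.18 [0.5378 0.006  0.1631] [159.84   1.39] [ 0.2 -0.9 -0.3] [0.02 0.   0.01] 0.0129 [ 0.77  0.69 -1.13  1.88  0.71  1.07  0.56]
rim [0.5378 0.006  0.0851] need tool cm [-0.08 -0.31  0.  ]
rim [0.5361 0.0053 0.0852] need tool cm [-0.22 -0.18 -0.  ]
[-0.12 -0.22  1.32]
17.175 [ 0.77  0.69 -1.13  1.88  0.71  1.07  0.56] [0.5378 0.006  0.1631] (np.float64(159.83507333335103), np.float64(1.3937379655537874)) [ 0.2 -0.9 -0.3] [0.02 0.   0.01] 0.0129
[ 0.03 -0.36 -2.67] [-3.86  2.79 -1.29]
```

View pics/w12.png

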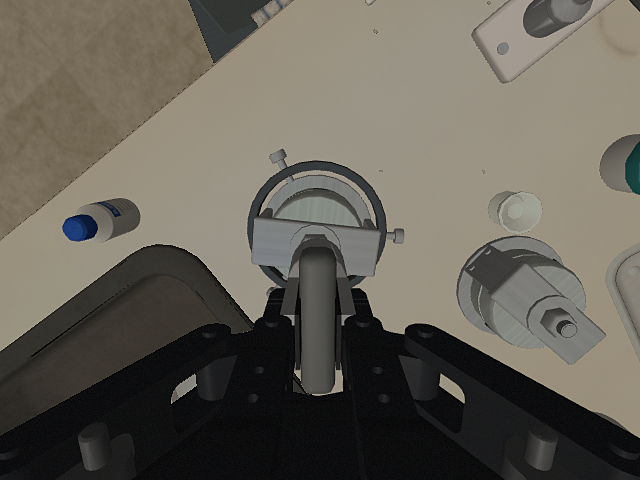

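Request:
carry_out:
  steps:
    - {"grip": -1.0, "linear": [-0.12, -0.22, 0.3], "roll": 0.0}
    - {"grip": -1.0, "linear": [0.0, 0.0, 0.5], "roll": 0.0}
    - {"grip": -1.0, "linear": [0.0, 0.0, 0.0], "roll": 0.0}

```text
time_s: 17.6
position: [0.5386, 0.0023, 0.1546]
eef_rot: [-0.01, 0.176, 0.984, -0.006]
force: [1.0, -0.3, -0.7]
finger_gap: 0.013
```

```bash
python3 st.py; python3 -c "
from h import *
print(go([.5379,.0034,.145]))"
```

```text
17.6 [0.5386 0.0023 0.1546] [159.73   1.37] [ 1.  -0.3 -0.7] [ 0.01 -0.05  0.  ] 0.013 [ 0.76  0.7  -1.11  1.89  0.73  1.06  0.56]
rim [0.5386 0.0023 0.0766] need tool cm [0.12 0.01 0.  ]
rim [0.5368 0.0016 0.0767] need tool cm [-0.02  0.14 -0.  ]
[0.08 0.1  0.96]
```

Request:
carry_out:
  steps:
    - {"grip": -1.0, "linear": [0.05, 0.08, 0.2], "roll": 0.0}
    - {"grip": -1.0, "linear": [0.0, 0.0, 0.3], "roll": 0.0}
    - {"grip": -1.0, "linear": [0.0, 0.0, 0.3], "roll": 0.0}

```text
time_s: 17.98
position: [0.5383, 0.0033, 0.1464]
eef_rot: [-0.01, 0.176, 0.984, -0.006]
force: [-1.3, -0.2, 1.5]
finger_gap: 0.0131
```

```bash
python3 st.py
```

```text
17.98 [0.5383 0.0033 0.1464] [159.72   1.35] [-1.3 -0.2  1.5] [0.08 0.33 0.05] 0.0131 [ 0.76  0.71 -1.1   1.89  0.74  1.05  0.55]
rim [0.5383 0.0033 0.0684] need tool cm [ 0.06 -0.08  0.  ]
rim [0.5366 0.0026 0.0684] need tool cm [-0.08  0.04 -0.  ]
```

Going on: the rim is at 68 mm, already below the nut's top.

Request:
carry_out:
  steps:
    - {"grip": -1.0, "linear": [0.02, 0.0, 0.3], "roll": 0.0}
    - {"grip": -1.0, "linear": [0.0, 0.0, 0.3], "roll": 0.0}
    - {"grip": -1.0, "linear": [0.0, 0.0, 0.25], "roll": 0.0}
    - {"grip": -1.0, "linear": [0.0, 0.0, 0.1], "roll": 0.0}

```text
time_s: 18.48
position: [0.538, 0.0036, 0.1374]
eef_rot: [-0.01, 0.176, 0.984, -0.007]
force: [-4.8, -2.0, 15.5]
finger_gap: 0.013
```

```bash
python3 st.py
```

```text
18.48 [0.538  0.0036 0.1374] [159.73   1.38] [-4.8 -2.  15.5] [-0.33  1.22  0.03] 0.013 [ 0.75  0.72 -1.09  1.9   0.75  1.04  0.54]
rim [0.538  0.0036 0.0594] need tool cm [ 0.02 -0.09  0.  ]
rim [0.5363 0.0028 0.0595] need tool cm [-0.12  0.04 -0.  ]
```

Reseated. Turning gently, reading the torque at each step.

Request:
carry_out:
  steps:
    - {"grip": -1.0, "linear": [0.0, 0.0, -0.03], "roll": 0.06}
    - {"grip": -1.0, "linear": [0.0, 0.0, 0.0], "roll": 0.05}
    - {"grip": -1.0, "linear": [0.0, 0.0, 0.0], "roll": 0.0}

```text
time_s: 18.85
position: [0.5374, 0.004, 0.1378]
eef_rot: [-0.01, 0.231, 0.973, -0.007]
force: [0.4, 0.4, 0.1]
finger_gap: 0.0126
```

```bash
python3 st.py|head -1
```

```text
18.85 [0.5374 0.004  0.1378] [153.3    1.43] [0.4 0.4 0.1] [0.12 0.05 0.02] 0.0126 [ 0.73  0.7  -1.07  1.9   0.73  1.02  0.44]
```

Request:
carry_out:
  steps:
    - {"grip": -1.0, "linear": [0.0, 0.0, 0.0], "roll": 0.04}
    - {"grip": -1.0, "linear": [0.0, 0.0, 0.0], "roll": 0.0}

```text
time_s: 19.1
position: [0.5373, 0.0042, 0.1377]
eef_rot: [-0.01, 0.251, 0.968, -0.007]
force: [0.4, 0.6, 0.4]
finger_gap: 0.0131
```

```bash
python3 st.py|head -1
```

```text
19.1 [0.5373 0.0042 0.1377] [150.94   1.43] [0.4 0.6 0.4] [ 0.05  0.12 -0.02] 0.0131 [ 0.73  0.7  -1.06  1.9   0.72  1.02  0.4 ]
```

Request:
carry_out:
  steps:
    - {"grip": -1.0, "linear": [0.0, 0.0, 0.0], "roll": 0.03}
    - {"grip": -1.0, "linear": [0.0, 0.0, 0.0], "roll": 0.0}

```text
time_s: 19.35
position: [0.5374, 0.0042, 0.1377]
eef_rot: [-0.01, 0.266, 0.964, -0.008]
force: [-0.6, 1.5, 0.4]
finger_gap: 0.0128
```

```bash
python3 st.py|head -1
```

```text
19.35 [0.5374 0.0042 0.1377] [149.14   1.43] [-0.6  1.5  0.4] [0.11 0.14 0.11] 0.0128 [ 0.72  0.69 -1.05  1.9   0.72  1.02  0.37]
```

Request:
carry_out:
  steps:
    - {"grip": -1.0, "linear": [0.0, 0.0, 0.0], "roll": 0.03}
    - {"grip": -1.0, "linear": [0.0, 0.0, 0.0], "roll": 0.0}

```text
time_s: 19.6
position: [0.5374, 0.0042, 0.1377]
eef_rot: [-0.01, 0.281, 0.96, -0.008]
force: [-1.4, 0.8, 0.1]
finger_gap: 0.0126
```

```bash
python3 st.py|head -1
```

```text
19.6 [0.5374 0.0042 0.1377] [147.32   1.43] [-1.4  0.8  0.1] [0.11 0.1  0.14] 0.0126 [ 0.72  0.69 -1.05  1.9   0.71  1.01  0.35]
```

Request:
carry_out:
  steps:
    - {"grip": -1.0, "linear": [0.0, 0.0, 0.0], "roll": 0.03}
    - {"grip": -1.0, "linear": [0.0, 0.0, 0.0], "roll": 0.0}

```text
time_s: 19.85
position: [0.5374, 0.0043, 0.1377]
eef_rot: [-0.01, 0.296, 0.955, -0.008]
force: [-1.1, -0.7, -1.2]
finger_gap: 0.0124
```

```bash
python3 st.py|head -1; python3 shot.py w13
```

```text
19.85 [0.5374 0.0043 0.1377] [145.52   1.42] [-1.1 -0.7 -1.2] [0.12 0.08 0.2 ] 0.0124 [ 0.72  0.68 -1.04  1.9   0.71  1.01  0.32]
19.85 [ 0.72  0.68 -1.04  1.9   0.71  1.01  0.32] [0.5374 0.0043 0.1377] (np.float64(145.51589285084924), np.float64(1.4221444397829806)) [-1.1 -0.7 -1.2] [0.12 0.08 0.2 ] 0.0124
[ 0.03 -0.24 -5.22] [-2.96  3.77 -3.85]
```

```bash
python3 - <<'E'
import cv2,numpy as np
a=[cv2.resize(cv2.imread(f"pics/{n}.png")[225:405,265:370],None,fx=3.2,fy=3.2,interpolation=cv2.INTER_CUBIC) for n in("w12","w13")]
cv2.imwrite("pics/cmp2.png",cv2.convertScaleAbs(np.hstack(a),alpha=1.6))
E
```

```text
(no output)
```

View pics/cmp2.png

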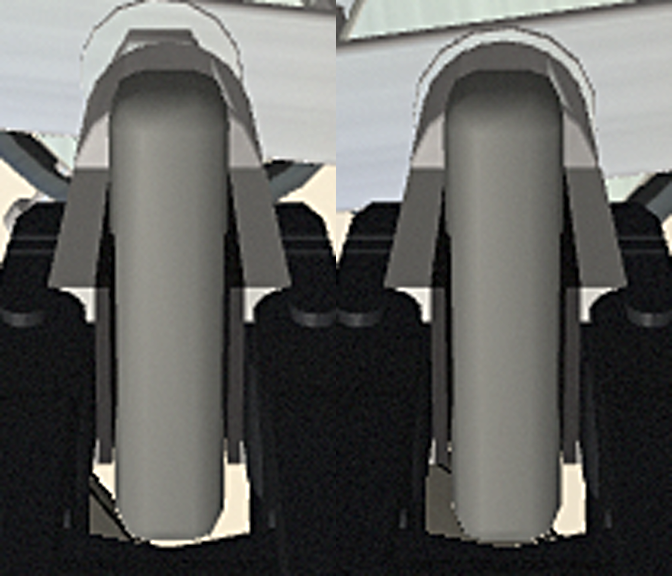

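Request:
carry_out:
  steps:
    - {"grip": -1.0, "linear": [0.0, 0.0, 0.0], "roll": 0.03}
    - {"grip": -1.0, "linear": [0.0, 0.0, 0.0], "roll": 0.0}

```text
time_s: 20.15
position: [0.5374, 0.0044, 0.1377]
eef_rot: [-0.009, 0.311, 0.95, -0.008]
force: [-0.8, -0.4, -1.2]
finger_gap: 0.0129
```

```bash
python3 st.py|head -1
```

```text
20.15 [0.5374 0.0044 0.1377] [143.73   1.42] [-0.8 -0.4 -1.2] [0.1  0.14 0.29] 0.0129 [ 0.71  0.68 -1.03  1.9   0.7   1.01  0.29]
```

Request:
carry_out:
  steps:
    - {"grip": -1.0, "linear": [0.0, 0.0, 0.0], "roll": 0.03}
    - {"grip": -1.0, "linear": [0.0, 0.0, 0.0], "roll": 0.0}

```text
time_s: 20.4
position: [0.5374, 0.0044, 0.1377]
eef_rot: [-0.009, 0.326, 0.945, -0.008]
force: [-0.1, 0.2, -1.3]
finger_gap: 0.013
```

```bash
python3 st.py|head -1
```

```text
20.4 [0.5374 0.0044 0.1377] [141.91   1.41] [-0.1  0.2 -1.3] [0.11 0.09 0.38] 0.013 [ 0.71  0.68 -1.03  1.9   0.7   1.    0.27]
```

The torque now climbs steadily from 0.11 to 0.38 N m over 7°, about four times the nut's running torque, so the nut is against its stop. Last check of the surroundings.

```bash
python3 st.py; python3 - <<'E'
from h import *
s=robot.grab_frame("scene"); t=robot.grab_frame("top")
cv2.imwrite("pics/s14.png",cv2.resize(s[150:350,220:420],None,fx=2.9,fy=2.9,interpolation=cv2.INTER_CUBIC))
cv2.imwrite("pics/t14.png",t)
t0=cv2.imread("pics/top0.png"); s0=cv2.imread("pics/scene0.png")
for n,b,a,(u,v) in(("dropper",t0,t,(451,270)),("dish",t0,t,(307,217)),("pot",t0,t,(260,216)),("bottle",t0,t,(229,203)),("h2",s0,s,(303,297)),("h3",s0,s,(315,275)),("dropS",s0,s,(395,206)),("dishS",s0,s,(290,251)),("potS",s0,s,(261,270)),("botS",s0,s,(231,275))):
    r=13; d=cv2.absdiff(b[v-r:v+r,u-r:u+r],a[v-r:v+r,u-r:u+r]); print(n,d.mean().round(1),d.max())
E
```

```text
20.4 [0.5374 0.0044 0.1377] [141.91   1.41] [-0.1  0.2 -1.3] [0.11 0.09 0.38] 0.013 [ 0.71  0.68 -1.03  1.9   0.7   1.    0.27]
rim [0.5374 0.0044 0.0597] need tool cm [-0.1  -0.12  0.  ]
rim [0.5357 0.0036 0.0598] need tool cm [-0.2   0.05 -0.  ]
dropper 2.8 44
dish 2.6 7
pot 2.2 8
bottle 2.3 27
h2 2.6 74
h3 1.6 8
dropS 1.6 11
dishS 1.3 6
potS 1.6 9
botS 1.5 8
```

View pics/s14.png

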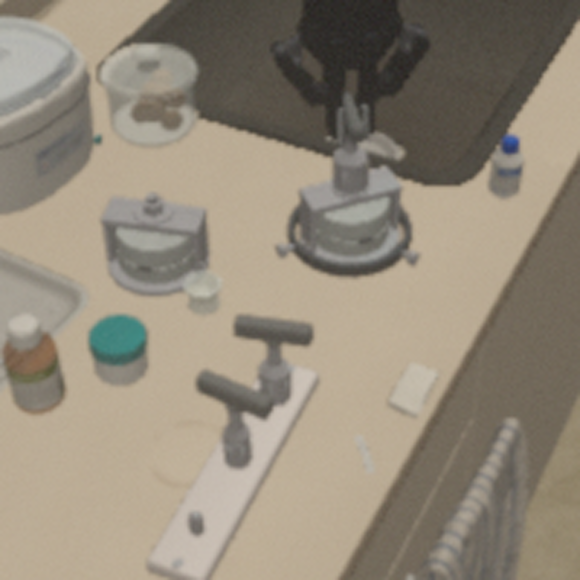

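View pics/t14.png

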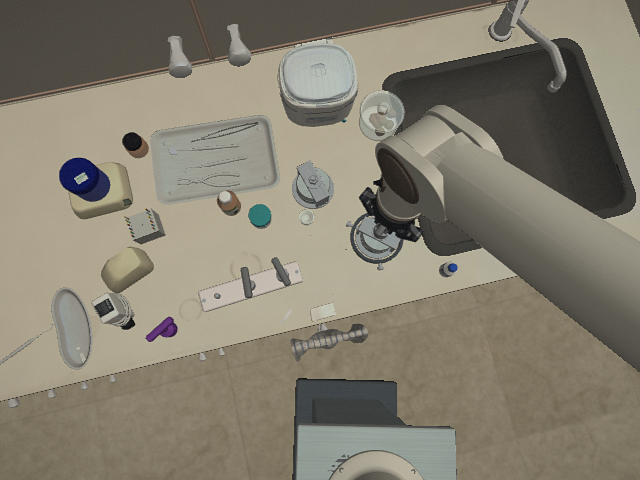

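The driver stands upright on the ring nut, the other two drivers are untouched on their pegs, and all four bystanders are where they were. Handing in.

```bash
python3 -c "
from plant import robot
print(robot.sign_off())"
```

```text
the job is handed in; nothing more can be done
None
```

I handed the job in at about 20.5 s of the 72 s, with the large driver still gripped and seated on the nut of the clamp in the ring. As far as I can measure, the nut is tight against its stop; `sign_off()` gives no verdict.

**Which driver:** The ring clamp's nut measured about 21 mm across flats and the other clamp's about 17 mm. I took the driver with the widest socket straight away. It went fully down over the nut and turned it, so no other driver had to be tried.

**Overturned once:** On the first turn I did not notice the stop. The socket slipped over the nut's corners at about 0.45 N m, and the tool ended 75° round. I lifted off and saw that the nut itself had turned only 38° (0.67 rad), which fits a stop at 2.0. I lined the socket up again, reseated it and tightened gently.

**Last checks:**
- **Nut torque:** it rose steadily from 0.11 to 0.38 N m over the last 7°, about four times the nut's running torque. That is my evidence for the stop, since I cannot read the nut's angle directly.
- **Driver on the nut:** the rim came out at about 59.7 mm, against 60 mm for the washer, about 1 to 2 mm off the nut's axis. The tool was tilted 1.4° and the fingers were closed on the handle with a 13 mm gap.
- **The rest:** the small and middle drivers stand untouched on their pegs. The dish, pot and two bottles show no shift in the before and after pictures.

**Disagreements:** Handle directions in the images ran across the rack row, not along it as the description says. Single torque readings scattered by 0.1 to 0.2 N m, so I relied on the steady rise and not on any one value.

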